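# Load, latch and index a specimen stage

## Robot

A 6-joint arm with a two-finger parallel gripper is mounted at the origin on the work surface. World frame = base frame: x ahead of the robot, y to its left, z up, the work surface at z = 0. Lengths are in m, angles in degrees, forces in N, time in s.
With the tool pointing down it reaches from about 0.375 to 0.75 m from the base axis. Payload 9 kg.
Tool frame: the origin (TCP) lies at the very end of the fingers, on their centre line; the grasp point (between the pads) lies 19 mm behind it; z points along the fingers, y is the direction in which the jaws open and shut (so a half turn about z gives the same grasp; the last joint's range is limited). The gripper opens to 85 mm and grips with 20 to 120 N. Pads are 22 mm wide; open, the fingers measure 114 mm over their backs; the gripper's body (76 mm by 85 mm) begins 54 mm behind the grasp point. The pads swing forward as they close: fully open they stand 13 mm farther back than shut.
Start: joints at [55.995, 5.964, 5.575, 89.605, 0, 77.527], TCP at [0.22, 0.558, 0.231] pointing down, gripper open.
Joint ranges: [-171.21, 171.21], [-48.23, 106.86], [-62.78, 66.21], [-105.2, 120.99], [-86.42, 89.51], [-180, 180]. Speed limits (degrees/s): [127.2, 127.2, 147.25, 180, 180, 180].

## Interface

Orientations are given as [roll, pitch, yaw] about the fixed x, y, z axes, in that order (R = Rz(yaw) Ry(pitch) Rx(roll)).
In Python, from workcell import status, capture, ticket, models gives the robot as it stands.
- The arm moves only by the tool jog_arm, never from a script. Its argument "steps" is a list of rows, each a list of 3 entries, a list of its own where there are three numbers: the closure, from 0 (fully open) to 1 (shut), then the shift along the tool's x, y, z in mm, then the turn about the tool's z in rad. A call has 1 to 12 rows; each row is the pose to reach, as a shift and turn from the pose commanded when the call began, along the tool's axes at that moment; what a row does not reach only later rows make up. A row lasts 1/10 s, in which the tool goes at most 50 mm and 8.59 degrees, less where a joint would pass 70% of its speed; a pose out of reach is approached as far as the arm can. A call with a gripper value outside its range is refused whole. The fingers move at their own pace and stop on an object; the grip force is fixed at half the most. Time passes only in rows, so rows that repeat a pose let the fingers close. It gives the time, the measured TCP pose, the force and the opening at its end, in the units of the state.
- status.get_state(): the state, without advancing time (a new reading comes with each control period).
- capture(name): name is "side" or "top"; returns a dict with "color" (384x512x3 uint8, red, green, blue), "camera_matrix" (3x3 intrinsics, pixels), "view" (4x4, takes a point from world to camera coordinates). Camera axes: x right, y down, z forward; pixel columns grow to the right and rows downward; lengths in m; the calibration is good to about 2 mm. A picture is of the moment at which its call begins. There is no depth.
- ticket.job_done(): hands the job in, once; it reports no verdict.
Trained networks look in the newest picture that a camera, given by its name, has taken for a name from the list of things; names that differ only in an ending like _2 or _b are one class to them, and where a whole thing is asked for, a point or a joint stands for the part that bears it (a point fixed in the world has none). Each returns a list of dicts, best first, with "score" (0 to 1); they miss things now and then, are a little off and sometimes report something else, mostly with a low value. They report only what shows in the picture. A call takes as long as a camera call.
- models.spot_in(camera, name): "point" ([x, y, z] in m, in world coordinates, good to about 4 mm: the middle of the surface that is visible of it).
- models.mark_of(camera, name): "point" ([x, y, z] in m, in world coordinates, good to about 4 mm: a listed point, or the origin of a listed thing).
The state is a dict: "time": time; "q": joint angles; "joint_vel": joint speeds; "joint_torque": joint torques, N m; "ee_pos": TCP position; "orientation": TCP orientation; "ft_force": force on the tool from outside, world axes, zero at the start; "ft_torque": the same for the moment, N m; "gripper_width": finger opening in m.
Only numpy, scipy, OpenCV 4.12 (cv2) and the standard library are available. Lean on these libraries where they do the work, as an engineer would, in place of code of your own. Each camera call takes 0.05 s, during which the arm holds its last target.

## Task

The round indexing stage was left turned off zero: swing it by its upright handle back to the zero line, then lay every specimen carrier on the bench flat in the stage's tray, side by side with the grip tabs up, and only then press the tray down by its rubber pad until the latch catches and it stays down. Finish by turning the stage three clicks (45 degrees) counter-clockwise, seen from above, from zero, with every carrier still lying flat in the latched tray, ready for the microscope; leave the wash bottle, jar and slide box where they stand.

Things in the scene. Friction and masses are not known exactly. Their poses are not given: they have to be found in the camera images.
- stage_axis (a point): the indexing stage: white round base plate 290 mm across and 30 mm high, fixed to the bench, with an aluminium turntable 240 mm across on it, top at 45 mm above the bench. This point lies on the turning axis (vertical), at the turntable's top; its axes are those of the fixed base and do not turn: the direction of its -x is the zero line, a long broad black tick on the base's rim; short thin ticks follow every 15 degrees either way
- turn (a joint): angle of the turntable in rad, 0 when the handle stands at the zero line, growing counter-clockwise seen from above; stops at +-1.40. It clicks into a rest every 15 degrees (0.2618 rad): let go between two rests and it snaps to the nearer one. Some 3 to 5 N at the handle takes it over a click. It starts one to four clicks on the negative (clockwise) side of zero
- handle (a point): the turntable's handle: upright black round post, 22 mm in diameter, 100 mm from the turning axis, its top 85 mm above the turntable (130 mm above the bench). This point is on the post's centre line, 15 mm below its top; it turns with the turntable, and its -x points outward from the turning axis
- tray_floor (a point): the sprung steel tray on the turntable, which turns with it: inside 86 mm (its x) x 174 mm (its y), rim 5 mm high and 4 mm thick, room for four carriers side by side along y, about 42 mm apart, each lying with its length along the tray's x. This point is the centre of the inner floor, 30 mm above the turntable when the tray is up, 20 mm from the turning axis on the side away from the handle; the handle is in its -x direction. z up
- tray (a joint): how far the sprung tray is pressed straight down, in m: 0 up, 0.022 at its bottom stop. About 0.018 down a sprung brass latch at its far edge (opposite the handle) snaps over its tooth, and it then stays at about 0.017. It takes some 12 N, with a short higher jolt at the first touch; carriers alone do not press it down. Pushing the latch's upright tab 8 mm outward lets the tray up
- press_pad (a point): the black rubber pad by which the tray is pressed, 30 mm (x) x 40 mm (y), fixed to the tray's edge between the tray and the handle, 61 mm from the tray's centre. This point is the middle of its top face, 4 mm above the tray's inner floor
- carrier1_mid (a point): a specimen carrier: flat aluminium plate 70 mm (its x) x 34 mm (its y) x 10 mm thick, with an upright grey grip tab in the middle of it, 12 mm thick along x, 24 mm wide along y, its top 50 mm above the underside; a thin round stone section (22 mm across, 2 mm thick) lies on the plate on either side of the tab. About 70 g. This point is at its centre, 25 mm above its underside; z up when it stands properly. May be absent (None)
- carrier2_mid (a point): a specimen carrier: flat aluminium plate 70 mm (its x) x 34 mm (its y) x 10 mm thick, with an upright grey grip tab in the middle of it, 12 mm thick along x, 24 mm wide along y, its top 50 mm above the underside; a thin round stone section (22 mm across, 2 mm thick) lies on the plate on either side of the tab. About 70 g. This point is at its centre, 25 mm above its underside; z up when it stands properly. May be absent (None)
- carrier3_mid (a point): a specimen carrier: flat aluminium plate 70 mm (its x) x 34 mm (its y) x 10 mm thick, with an upright grey grip tab in the middle of it, 12 mm thick along x, 24 mm wide along y, its top 50 mm above the underside; a thin round stone section (22 mm across, 2 mm thick) lies on the plate on either side of the tab. About 70 g. This point is at its centre, 25 mm above its underside; z up when it stands properly. May be absent (None)
- carrier4_mid (a point): a specimen carrier: flat aluminium plate 70 mm (its x) x 34 mm (its y) x 10 mm thick, with an upright grey grip tab in the middle of it, 12 mm thick along x, 24 mm wide along y, its top 50 mm above the underside; a thin round stone section (22 mm across, 2 mm thick) lies on the plate on either side of the tab. About 70 g. This point is at its centre, 25 mm above its underside; z up when it stands properly. May be absent (None)
- wash_bottle: bystander: white plastic wash bottle with yellow cap and spout, 68 mm in diameter, 192 mm high; origin at the centre of its underside. Leave alone
- jar: bystander: amber jar, 64 mm in diameter, 85 mm high; origin at the centre of its underside. Leave alone
- slide_box: bystander: grey slide box 60 x 160 x 32 mm; origin at the centre of its underside. Leave alone

How it is judged (in metres and radians):
On the way, in this order (a step that is already met when the one before it is completed fails the run):
1. the stage rests at zero, the tray up (value of joint turn between -0.07 and 0.07 rad and value of joint tray below 0.008 m), for 0.3 s.
2. every carrier lies flat in the tray, with the stage at zero and the tray still up (all of step 1 and x of carrier1_mid in the frame of tray_floor between -0.027 and 0.027 m and y of carrier1_mid in the frame of tray_floor between -0.075 and 0.075 m and z of carrier1_mid in the frame of tray_floor between 0.021 and 0.029 m and angle between each of carrier1_mid, carrier2_mid, carrier3_mid, carrier4_mid's own z axis and vertical below 0.05 rad and x of carrier2_mid in the frame of tray_floor between -0.027 and 0.027 m and y of carrier2_mid in the frame of tray_floor between -0.075 and 0.075 m and z of carrier2_mid in the frame of tray_floor between 0.021 and 0.029 m and x of carrier3_mid in the frame of tray_floor between -0.027 and 0.027 m and y of carrier3_mid in the frame of tray_floor between -0.075 and 0.075 m and z of carrier3_mid in the frame of tray_floor between 0.021 and 0.029 m and x of carrier4_mid in the frame of tray_floor between -0.027 and 0.027 m and y of carrier4_mid in the frame of tray_floor between -0.075 and 0.075 m and z of carrier4_mid in the frame of tray_floor between 0.021 and 0.029 m), for 0.3 s.
3. the loaded tray is latched down (value of joint tray above 0.0145 m and x of carrier1_mid in the frame of tray_floor between -0.027 and 0.027 m and y of carrier1_mid in the frame of tray_floor between -0.075 and 0.075 m and z of carrier1_mid in the frame of tray_floor between 0.021 and 0.029 m and angle between each of carrier1_mid, carrier2_mid, carrier3_mid, carrier4_mid's own z axis and vertical below 0.05 rad and x of carrier2_mid in the frame of tray_floor between -0.027 and 0.027 m and y of carrier2_mid in the frame of tray_floor between -0.075 and 0.075 m and z of carrier2_mid in the frame of tray_floor between 0.021 and 0.029 m and x of carrier3_mid in the frame of tray_floor between -0.027 and 0.027 m and y of carrier3_mid in the frame of tray_floor between -0.075 and 0.075 m and z of carrier3_mid in the frame of tray_floor between 0.021 and 0.029 m and x of carrier4_mid in the frame of tray_floor between -0.027 and 0.027 m and y of carrier4_mid in the frame of tray_floor between -0.075 and 0.075 m and z of carrier4_mid in the frame of tray_floor between 0.021 and 0.029 m), for 0.3 s.
At the end, for the whole second after the job is handed in: turntable at rest within 0.07 rad of 45 degrees counter-clockwise of zero; tray latched (more than 14.5 mm down); every carrier present lies in the tray: centre within 27 mm of the tray's middle along x and 75 mm along y, flat on the floor (centre 21 to 29 mm above it) and upright within 0.05 rad (all of step 3 and value of joint turn between 0.7154 and 0.8554 rad and velocity of joint turn between -0.05 and 0.05 rad/s); the robot touches nothing.
It fails at once if the wash bottle is moved more than 40 mm or tipped (distance of wash_bottle from where it was at the start of the episode above 0.04 m or angle between wash_bottle's own z axis and vertical above 0.4 rad).
It fails at once if the jar is moved more than 40 mm or tipped (distance of jar from where it was at the start of the episode above 0.04 m or angle between jar's own z axis and vertical above 0.4 rad).
It fails at once if the slide box is moved more than 40 mm or tipped (distance of slide_box from where it was at the start of the episode above 0.04 m or angle between slide_box's own z axis and vertical above 0.4 rad).
Of carrier1, carrier2, carrier3, carrier4 only 3 to 4 are there at a start; the rules pass over those that are not, and their reading is None.
At some moment in a run one of carrier1, carrier2, carrier3, carrier4 may be knocked a few centimetres aside while the robot is not near it.
Once in a run the grip may slacken for a moment while it holds something.
It also fails if it takes over 210 s, if anything falls off the work surface, if the arm or the gripper's body presses on something with over 40 N, if the wrist force passes 120 N, or if a joint passes its speed limit or range.

## Working session

There is one attempt and no reset: what is moved stays moved. The work goes in short steps, Python scripts to look and compute and a tool call to move; the robot and the scene stay as the last step left them, time stands still between calls to the robot, and variables do not carry over. Pictures are saved under pics/ and viewed, and the job is handed in when it is done.

Besides the shell and the picture viewer there is one more tool, called after ">>>" by a JSON object that holds its "fn" and its "kwargs". jog_arm: Moves the arm, as the interface text tells. Its arguments: {"type":"object","properties":{"steps":{"type":"array","items":{"type":"array"}}},"required":["steps"]}

```bash
ls; mkdir -p pics
cat > h.py <<'E'
from workcell import status, capture, ticket, models
import numpy as np, cv2
def snap(cam,fn):
    d=capture(cam); cv2.imwrite('pics/'+fn,cv2.resize(d['color'][:,:,::-1],(768,576),interpolation=cv2.INTER_CUBIC)); return d
def show(cam,names,mk=True):
    for n in names:
        r=(models.mark_of if mk else models.spot_in)(cam,n)
        print(cam,n,[(np.round(x['point'],3).tolist(),round(x['score'],2)) for x in r][:6])
def proj(d,p):
    c=d['view']@np.append(p,1); u=d['camera_matrix']@c[:3]; return u[:2]/u[2]
def ray_z(d,uv,z):
    V=np.array(d['view']);R=V[:3,:3];t=V[:3,3];C=-R.T@t
    r=R.T@np.linalg.inv(d['camera_matrix'])@np.array([uv[0],uv[1],1]); return C+r*(z-C[2])/r[2]
E
python3 - <<'E'
from h import *
s=status.get_state();print(s)
snap('side','s0.png');snap('top','t0.png')
for c in('side','top'): show(c,['stage_axis','handle','tray_floor','press_pad','carrier1_mid','wash_bottle','jar','slide_box'])
E
```

```text
pics
{'time': 0.0, 'q': array([5.59939159e+01, 5.99900028e+00, 5.52786378e+00, 8.96043782e+01,
       4.13545901e-06, 7.75270837e+01]), 'joint_vel': array([-0.11273844,  0.05291658,  0.0514746 ,  0.01524337,  0.00428602,
       -0.06830335]), 'joint_torque': array([-1.00279834e-03, -5.56928909e+01,  5.03649831e+01,  1.67640770e-02,
       -2.59347926e-04,  3.98626514e-05]), 'ee_pos': array([0.22002506, 0.55785202, 0.23052615]), 'orientation': array([-1.79926268e+02, -1.63135497e-02,  1.58466822e+02]), 'ft_force': array([0.31383603, 1.02835252, 0.08691703]), 'ft_torque': array([ 0.01098121,  0.00518392, -0.01092228]), 'gripper_width': 0.08560599588020246}
side stage_axis [([0.57, 0.03, 0.044], 0.55)]
side handle [([0.484, 0.08, 0.111], 0.78)]
side tray_floor [([0.586, 0.017, 0.077], 0.67), ([0.682, 0.389, 0.001], 0.18)]
side press_pad [([0.534, 0.05, 0.08], 0.74), ([0.419, -0.304, 0.025], 0.62)]
side carrier1_mid [([0.556, 0.289, 0.017], 0.75)]
side wash_bottle [([0.685, 0.387, -0.002], 0.94)]
side jar [([0.681, -0.415, 0.002], 0.57)]
side slide_box [([0.798, -0.043, 0.001], 0.75)]
top stage_axis [([0.566, 0.031, 0.046], 0.58)]
top handle [([0.486, 0.087, 0.118], 0.72), ([0.42, -0.306, 0.025], 0.46)]
top tray_floor [([0.588, 0.014, 0.076], 0.89), ([0.684, 0.388, -0.001], 0.66)]
top press_pad [([0.536, 0.051, 0.079], 0.7)]
top carrier1_mid [([0.558, 0.292, 0.026], 0.84), ([0.485, 0.085, 0.117], 0.23)]
top wash_bottle [([0.683, 0.389, 0.002], 0.78), ([0.798, -0.039, -0.004], 0.18)]
top jar [([0.679, -0.416, -0.001], 0.58)]
top slide_box [([0.799, -0.036, -0.002], 0.86), ([0.585, 0.019, 0.077], 0.59)]
```

View pics/t0.png

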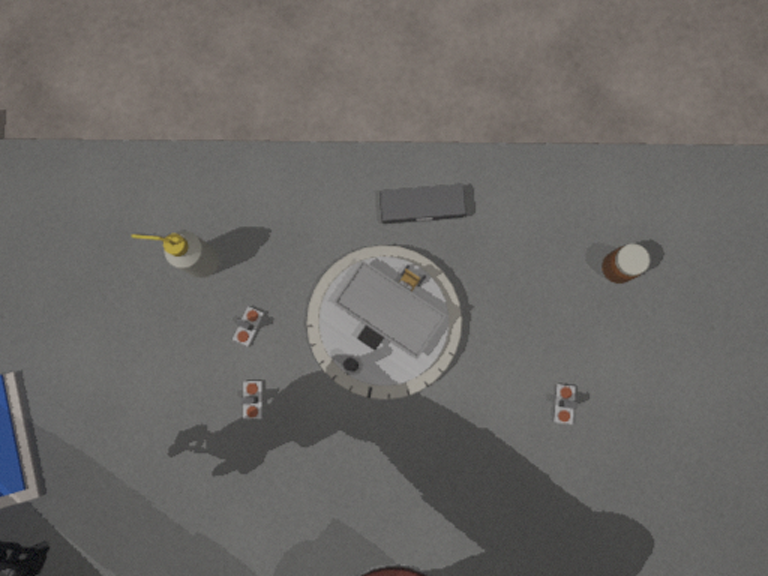

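View pics/s0.png

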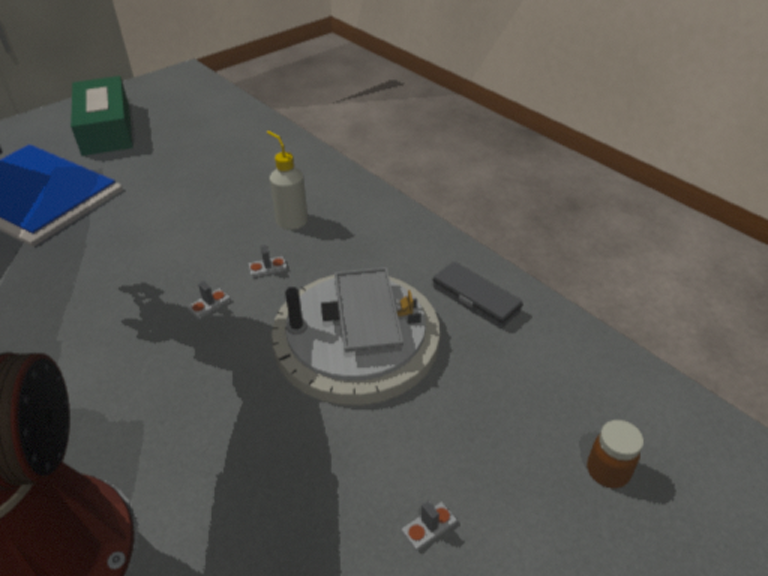

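The top view (768 px wide) shows three carriers at about (248,326), (252,399) and (565,404). The handle is at (350,365) and the broad zero tick near (370,392). Next I'll rectify the stage rim and the carriers to measure them.

```bash
cat >> h.py <<'E'
def ortho(d,z,x0,x1,y0,y1,s):  # s px per m; image up=+x, left=+y
    W=int((y1-y0)*s);H=int((x1-x0)*s)
    jj,ii=np.meshgrid(np.arange(W),np.arange(H)); X=x1-ii/s;Y=y1-jj/s
    P=np.stack([X,Y,np.full_like(X,z),np.ones_like(X)],-1)@np.array(d['view']).T
    u=P[...,:3]@np.array(d['camera_matrix']).T; u=u[...,:2]/u[...,2:]
    return cv2.remap(d['color'],u.astype(np.float32)[...,0],u.astype(np.float32)[...,1],cv2.INTER_CUBIC)[:,:,::-1].copy()
E
python3 - <<'E'
from h import *
d=capture('top')
print(np.array(d['camera_matrix'])[0,0], -np.array(d['view'])[:3,:3].T@np.array(d['view'])[:3,3])
im=ortho(d,0.03,0.40,0.74,-0.14,0.20,1700); cv2.imwrite('pics/o1.png',im)
a=ortho(d,0.01,0.38,0.62,0.2,0.4,1600)
b=ortho(d,0.01,0.38,0.62,-0.4,-0.2,1600)
cv2.imwrite('pics/o2.png',np.hstack([a,b]))
for n in range(4): show('top',['carrier%d_mid'%(n+1)]);show('top',['carrier%d_mid'%(n+1)],False)
E
```

```text
423.47265103512706 [ 0.4549434  -0.00998714  1.20858911]
top carrier1_mid [([0.556, 0.291, 0.031], 0.62), ([0.421, -0.304, 0.025], 0.49)]
top carrier1_mid [([0.558, 0.288, 0.012], 0.71)]
top carrier2_mid [([0.422, -0.305, 0.024], 0.87)]
top carrier2_mid [([0.422, -0.305, 0.01], 0.74), ([0.419, 0.274, 0.011], 0.19)]
top carrier3_mid [([0.556, 0.289, 0.031], 0.23)]
top carrier3_mid []
top carrier4_mid [([0.418, 0.275, 0.023], 0.55)]
top carrier4_mid [([0.419, 0.271, 0.008], 0.86), ([0.42, -0.302, 0.008], 0.45)]
```

View pics/o1.png

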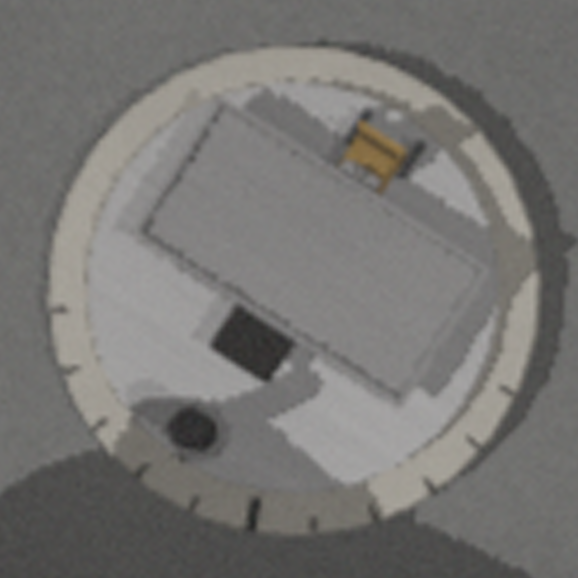

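View pics/o2.png

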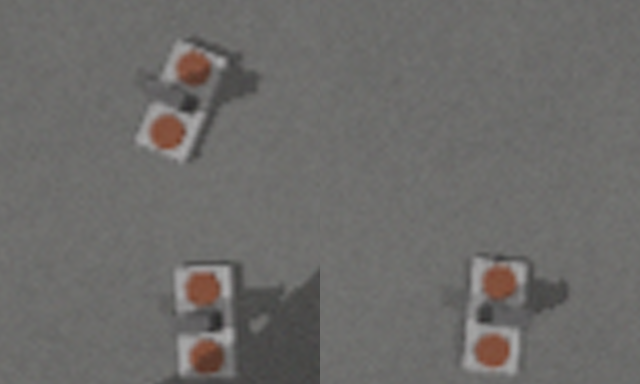

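Run:
```python
from h import *
d=capture('top')
a=ortho(d,0.13,0.42,0.70,-0.10,0.16,1500); b=ortho(d,0.08,0.42,0.70,-0.10,0.16,1500)
cv2.imwrite('pics/o3.png',np.hstack([a,b]))
for c in('top','side'):
  if c=='side': capture(c)
  show(c,['stage_axis','handle','tray_floor','press_pad'])
```

```text
top stage_axis [([0.565, 0.028, 0.046], 0.77)]
top handle [([0.483, 0.084, 0.117], 0.62), ([0.587, 0.014, 0.078], 0.52)]
top tray_floor [([0.584, 0.015, 0.078], 0.79)]
top press_pad [([0.533, 0.051, 0.076], 0.79)]
side stage_axis [([0.564, 0.028, 0.047], 0.59)]
side handle [([0.485, 0.082, 0.112], 0.78)]
side tray_floor [([0.588, 0.015, 0.076], 0.95)]
side press_pad [([0.531, 0.053, 0.077], 0.83), ([0.422, -0.309, 0.025], 0.49)]
```

View pics/o3.png

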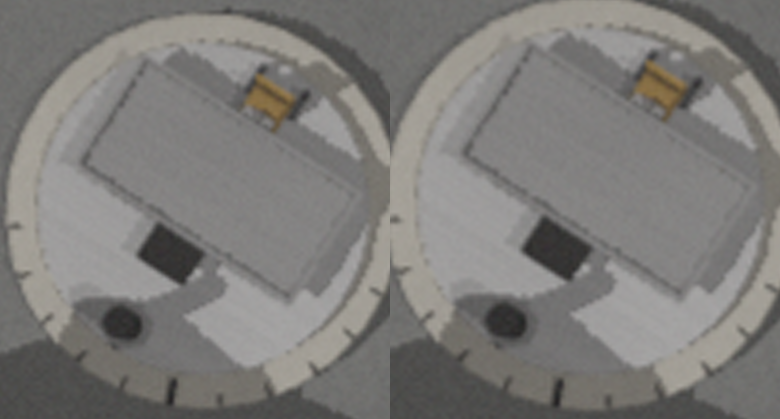

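```bash
cat >> h.py <<'E'
def rel(p,yaw):
    """tool shift (mm) and turn (rad) from measured pose to p,yaw(deg)"""
    s=status.get_state(); P=s['ee_pos']; y0=s['orientation'][2]; c,n=np.cos(np.radians(y0)),np.sin(np.radians(y0))
    D=(np.array(p)-P)*1000; dy=(yaw-y0+180)%360-180
    print('now',np.round(P,4),round(y0,2),'F',np.round(s['ft_force'],1),'w',round(s['gripper_width'],4),'t',round(s['time'],2))
    print('REL',np.round([D[0]*c+D[1]*n, D[0]*n-D[1]*c, -D[2]],1),'turn',round(-np.radians(dy),4), 'dyaw',round(dy,1))
E
python3 -c "
from h import *
rel([.4853,.0787,.16],147)"
```

```text
now [0.2202 0.5582 0.2313] 158.47 F [-0.6  0.1 -0.1] w 0.0851 t 1.85
REL [-422.6 -348.7   71.3] turn 0.2002 dyaw -11.5
```

>>> {"fn": "jog_arm", "kwargs": {"steps": [[0,[-100,-85,15],0.05],[0,[-423,-349,40],0.2],[0,[-423,-349,40],0.2],[0,[-423,-349,40],0.2],[0,[-423,-349,40],0.2],[0,[-423,-349,40],0.2],[0,[-423,-349,40],0.2],[0,[-423,-349,40],0.2],[0,[-423,-349,40],0.2],[0,[-423,-349,40],0.2],[0,[-423,-349,40],0.2],[0,[-423,-349,40],0.2]]}}

```text
time: 3.05
ee_pos: [0.4875, 0.0735, 0.1906]
orientation: [-180.0, 0.0, 146.7]
ft_force: [-0.9, 0.7, -0.1]
gripper_width: 0.0855
```

```bash
python3 -c "
from h import *
snap('side','s1.png')
rel([.4853,.0787,.09],147)"
```

```text
now [0.4863 0.0757 0.1908] 146.74 F [-0.8  0.2  1.4] w 0.0858 t 3.1
REL [  2.5   1.9 100.8] turn -0.0045 dyaw 0.3
```

View pics/s1.png

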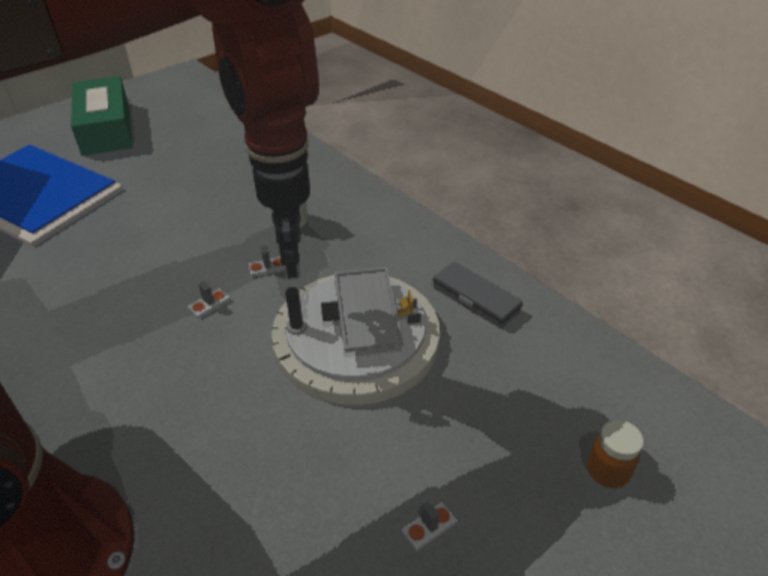

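The gripper at (290,265) stands right above the handle post (293,305), and the three carriers haven't moved. Next is to lower it and cage the post.

>>> {"fn": "jog_arm", "kwargs": {"steps": [[0,[0,0,30],0],[0,[0,0,60],0],[0,[0,0,90],0],[0,[0,0,100],0],[0.3,[0,0,100],0],[0.5,[0,0,100],0],[0.6,[0,0,100],0],[0.6,[0,0,100],0],[0.6,[0,0,100],0],[0.6,[0,0,100],0]]}}

```text
time: 4.1
ee_pos: [0.4859, 0.0782, 0.0917]
orientation: [180.0, 0.0, 147.0]
ft_force: [0.6, -0.2, -0.7]
gripper_width: 0.0344
```

```bash
python3 -c "
from h import *
rel([.4853,.0787,.09],147)
A=np.array([.569,.026])
for ph in [150,155,160,165,169.5,171,172]:
  rel([*(A+.1*np.array([np.cos(np.radians(ph)),np.sin(np.radians(ph))])),.09],ph)" | grep -v now
```

```text
REL [0.7 0.1 1.7] turn 0.0 dyaw -0.0
REL [ 1.7 -3.7  1.7] turn -0.0523 dyaw 3.0
REL [  0.9 -12.4   1.7] turn -0.1396 dyaw 8.0
REL [ -0.7 -21.    1.7] turn -0.2269 dyaw 13.0
REL [ -3.1 -29.4   1.7] turn -0.3141 dyaw 18.0
REL [ -5.8 -36.8   1.7] turn -0.3927 dyaw 22.5
REL [ -6.8 -39.2   1.7] turn -0.4189 dyaw 24.0
REL [ -7.5 -40.8   1.7] turn -0.4363 dyaw 25.0
```

>>> {"fn": "jog_arm", "kwargs": {"steps": [[0.6,[1,-4,0],-0.05],[0.6,[1,-8,0],-0.1],[0.6,[1,-12,0],-0.14],[0.6,[0,-16,0],-0.18],[0.6,[-1,-21,0],-0.23],[0.6,[-2,-25,0],-0.27],[0.6,[-3,-29,0],-0.31],[0.6,[-4,-33,0],-0.35],[0.6,[-6,-37,0],-0.39],[0.6,[-7,-41,0],-0.43],[0.6,[-7,-41,0],-0.43],[0.6,[-7,-41,0],-0.43]]}}

```text
time: 5.3
ee_pos: [0.4692, 0.0401, 0.0914]
orientation: [180.0, 0.0, 171.6]
ft_force: [-0.3, -0.9, 0.4]
gripper_width: 0.0344
```

```bash
python3 -c "
from h import *
d=capture('top')
cv2.imwrite('pics/o4.png',ortho(d,0.08,0.42,0.70,-0.10,0.16,1800))
rel([.4853,.0787,.09],147)
snap('side','s4.png')
show('top',['handle','tray_floor','press_pad']);show('side',['handle','tray_floor','press_pad'])
"
```

```text
now [0.4692 0.0401 0.0914] 171.58 F [-0.4  0.2  0.9] w 0.034 t 5.35
REL [-10.3  40.6   1.4] turn 0.429 dyaw -24.6
top handle []
top tray_floor [([0.586, 0.022, 0.079], 0.85)]
top press_pad [([0.529, 0.035, 0.076], 0.74)]
side handle [([0.473, 0.043, 0.115], 0.81), ([0.556, 0.29, 0.022], 0.51)]
side tray_floor [([0.588, 0.021, 0.077], 0.71)]
side press_pad [([0.522, 0.035, 0.08], 0.9)]
```

View pics/o4.png

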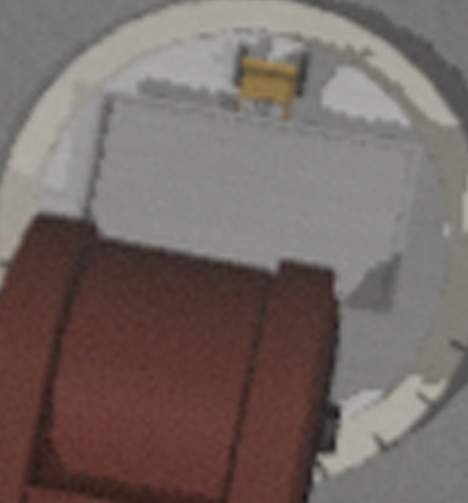

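View pics/s4.png

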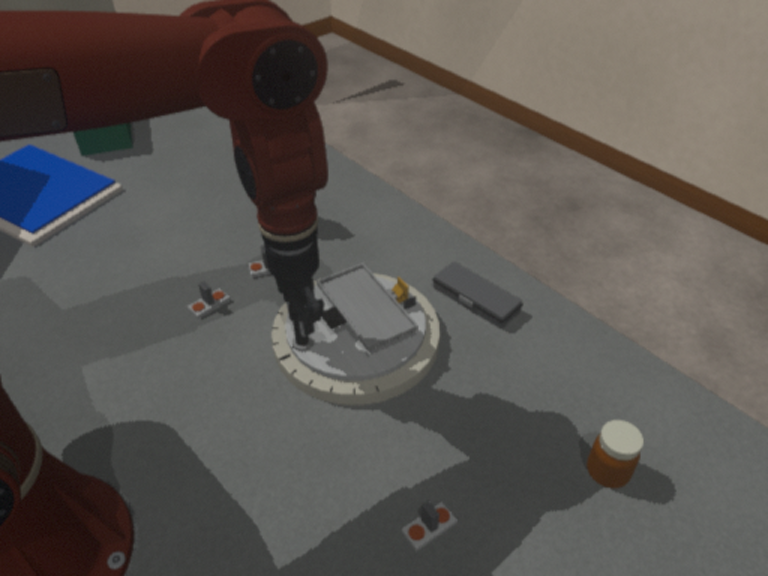

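The tray edge now runs at about -10° yaw, which fits the zero line. I'll lift clear and go over the first carrier near (0.419, 0.274).

```bash
python3 -c "
from h import *
rel([.419,.274,.18],-87.5)"
```

```text
now [0.4691 0.0401 0.0913] 171.64 F [ 0.1 -1.3  0.2] w 0.0337 t 5.7
REL [ 83.6 224.1 -88.7] turn -1.7603 dyaw 100.9
```

>>> {"fn": "jog_arm", "kwargs": {"steps": [[0.6,[0,0,-30],0],[0.6,[0,0,-60],0],[0.6,[0,0,-90],0],[0.4,[0,0,-90],0],[0,[0,0,-90],0]]}}

```text
time: 6.2
ee_pos: [0.4696, 0.04, 0.1817]
orientation: [-180.0, 0.1, 171.6]
ft_force: [-0.2, 0.4, -0.7]
gripper_width: 0.0621
```

>>> {"fn": "jog_arm", "kwargs": {"steps": [[0,[84,224,0],-1.76],[0,[84,224,0],-1.76],[0,[84,224,0],-1.76],[0,[84,224,0],-1.76],[0,[84,224,0],-1.76],[0,[84,224,0],-1.76],[0,[84,224,0],-1.76],[0,[84,224,0],-1.76],[0,[84,224,0],-1.76],[0,[84,224,0],-1.76],[0,[84,224,0],-1.76],[0,[84,224,0],-1.76]]}}

```text
time: 7.4
ee_pos: [0.4179, 0.2737, 0.1797]
orientation: [179.9, -0.0, -87.2]
ft_force: [-0.7, 0.5, 0.2]
gripper_width: 0.0855
```

```bash
python3 -c "
from h import *
d=capture('top')
cv2.imwrite('pics/o5.png',np.hstack([ortho(d,0.03,0.40,0.74,-0.14,0.20,1500)]))
cv2.imwrite('pics/o5b.png',np.hstack([ortho(d,0.08,0.40,0.74,-0.14,0.20,1500)]))
snap('side','s5.png'); show('side',['carrier1_mid','carrier2_mid','carrier3_mid']);show('top',['handle','tray_floor','press_pad','stage_axis']);show('side',['handle','tray_floor','press_pad'])
rel([.419,.274,.018],-87.5)"
```

```text
side carrier1_mid [([0.555, 0.288, 0.02], 0.85)]
side carrier2_mid [([0.42, -0.311, 0.023], 0.63), ([0.591, 0.025, 0.073], 0.38)]
side carrier3_mid [([0.418, 0.274, 0.025], 0.65)]
top handle [([0.47, 0.049, 0.119], 0.7)]
top tray_floor [([0.59, 0.021, 0.08], 0.68), ([0.529, 0.037, 0.079], 0.57), ([0.469, 0.048, 0.118], 0.34), ([0.419, 0.274, 0.023], 0.16)]
top press_pad [([0.528, 0.037, 0.081], 0.89)]
top stage_axis [([0.569, 0.029, 0.045], 0.92)]
side handle [([0.469, 0.043, 0.111], 0.87)]
side tray_floor [([0.589, 0.027, 0.074], 0.58)]
side press_pad [([0.526, 0.037, 0.079], 0.88), ([0.471, 0.045, 0.114], 0.25)]
now [0.4186 0.2739 0.1813] -87.54 F [-0.6 -0.9  0.3] w 0.0852 t 8.0
REL [-1.000e-01 -4.000e-01  1.633e+02] turn -0.0008 dyaw 0.0
```

View pics/o5.png

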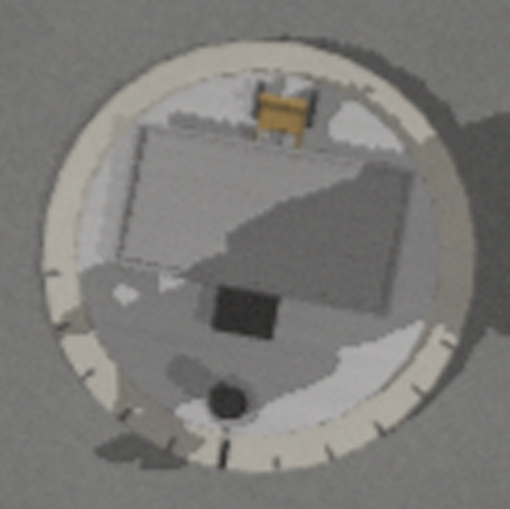

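View pics/o5b.png

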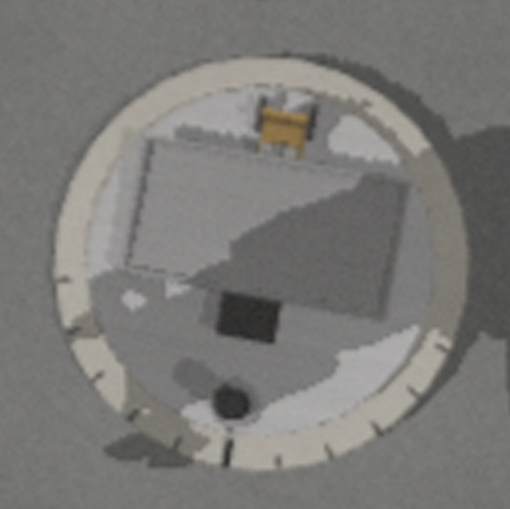

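View pics/s5.png

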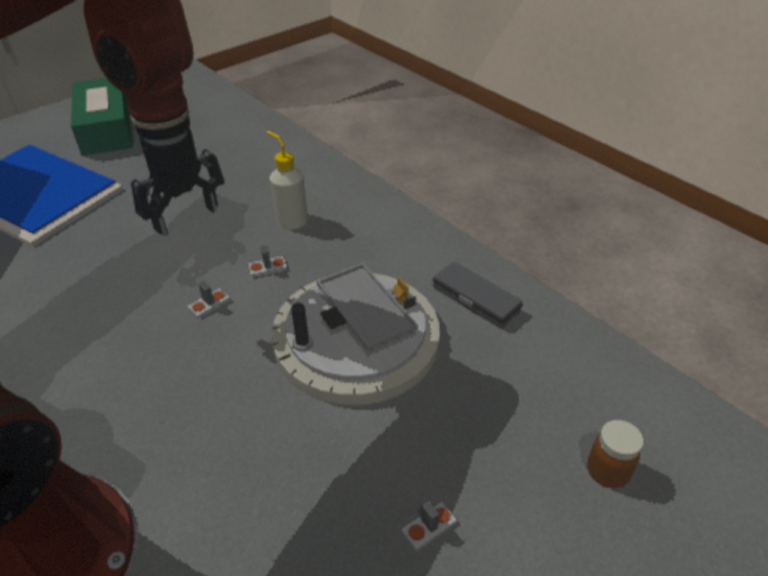

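The tray sits at zero (yaw -10.2°), centred at (0.5885, 0.0212). The gripper hovers over carrier B, so next is down, grip, lift.

>>> {"fn": "jog_arm", "kwargs": {"steps": [[0,[0,0,45],0],[0,[0,0,90],0],[0,[0,0,130],0],[0,[0,0,150],0],[0,[0,0,162],0],[0,[0,0,162],0],[0.5,[0,0,162],0],[1,[0,0,162],0],[1,[0,0,162],0],[1,[0,0,162],0],[1,[0,0,162],0],[1,[0,0,162],0]]}}

```text
time: 9.2
ee_pos: [0.4191, 0.2741, 0.0199]
orientation: [-179.9, 0.0, -87.5]
ft_force: [-0.4, -0.9, 4.9]
gripper_width: 0.0111
```

```bash
python3 -c "
from h import *
snap('side','s6.png')
rel([.419,.274,.018],-87.5)"
```

```text
now [0.4191 0.2741 0.0199] -87.51 F [ 0.3 -0.   4.5] w 0.0111 t 9.25
REL [0.1 0.1 1.9] turn -0.0002 dyaw 0.0
```

View pics/s6.png

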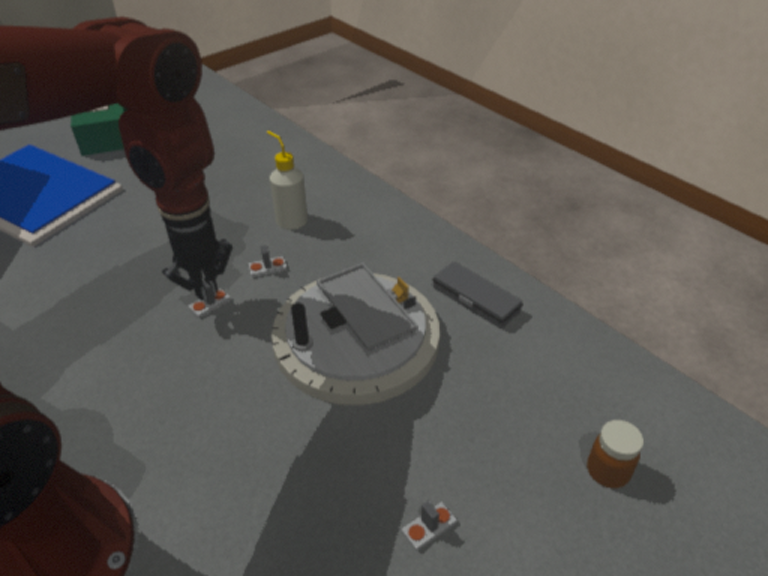

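>>> {"fn": "jog_arm", "kwargs": {"steps": [[1,[0,0,-30],0],[1,[0,0,-70],0],[1,[0,0,-110],0],[1,[0,0,-150],0],[1,[0,0,-150],0]]}}

```text
time: 9.75
ee_pos: [0.4211, 0.2747, 0.175]
orientation: [-179.5, 0.1, -87.5]
ft_force: [0.3, -0.3, -1.1]
gripper_width: 0.011
```

```bash
python3 -c "
from h import *
snap('side','s7.png')
rel([.5975,.0704,.17],-100.3)"
```

```text
now [0.4202 0.2744 0.1721] -87.51 F [-0.5 -0.2 -0.7] w 0.0111 t 9.8
REL [ 211.5 -168.3    2.1] turn 0.2232 dyaw -12.8
```

View pics/s7.png

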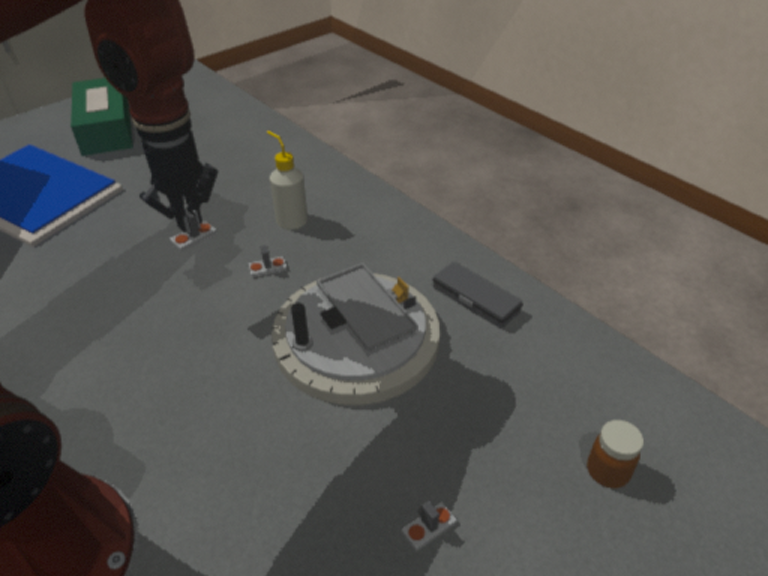

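>>> {"fn": "jog_arm", "kwargs": {"steps": [[1,[20,-15,0],0.03],[1,[50,-40,0],0.06],[1,[80,-65,0],0.1],[1,[110,-90,0],0.13],[1,[140,-112,0],0.16],[1,[170,-135,0],0.19],[1,[195,-155,0],0.22],[1,[212,-168,0],0.22],[1,[212,-168,0],0.22],[1,[212,-168,0],0.22],[1,[212,-168,0],0.22]]}}

```text
time: 10.9
ee_pos: [0.5947, 0.0702, 0.1685]
orientation: [179.9, 0.0, -100.1]
ft_force: [-0.2, -0.2, -0.6]
gripper_width: 0.0115
```

```bash
python3 -c "
from h import *
snap('side','s8.png')
show('side',['carrier1_mid','carrier2_mid','carrier3_mid'])
rel([.5975,.0704,.096],-100.3)"
```

```text
side carrier1_mid [([0.554, 0.286, 0.02], 0.85), ([0.682, 0.388, -0.002], 0.62)]
side carrier2_mid [([0.419, -0.307, 0.025], 0.76), ([0.555, 0.288, 0.02], 0.2)]
side carrier3_mid [([0.554, 0.289, 0.02], 0.39)]
now [0.5953 0.0701 0.1694] -100.06 F [-0.6  0.  -0.9] w 0.0109 t 11.1
REL [-0.7 -2.1 73.4] turn 0.0042 dyaw -0.2
```

View pics/s8.png

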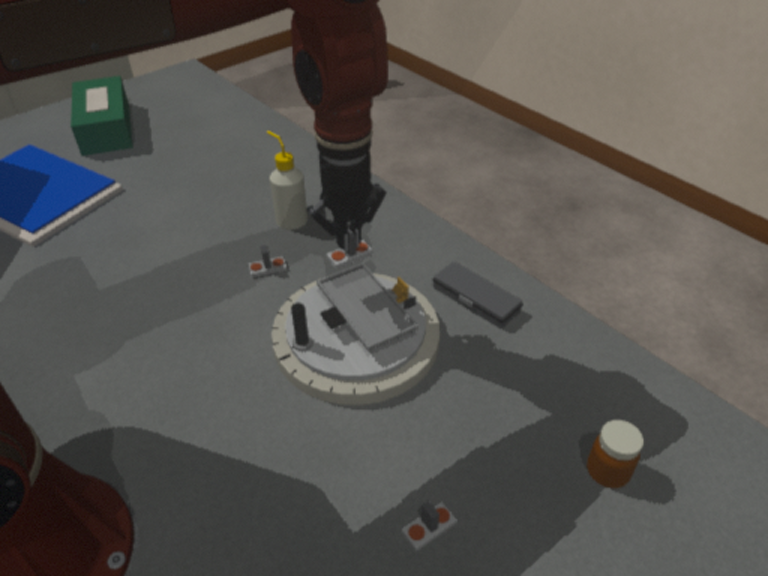

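>>> {"fn": "jog_arm", "kwargs": {"steps": [[1,[-1,-2,20],0],[1,[-1,-2,40],0],[1,[-1,-2,55],0],[1,[-1,-2,63],0],[1,[-1,-2,68],0],[1,[-1,-2,72],0],[1,[-1,-2,72],0],[1,[-1,-2,72],0]]}}

```text
time: 11.9
ee_pos: [0.5981, 0.07, 0.098]
orientation: [-179.9, 0.0, -100.1]
ft_force: [-0.1, 0.3, -0.2]
gripper_width: 0.0111
```

```bash
python3 -c "
from h import *
snap('side','s9.png')
rel([.5975,.0704,.096],-100.3)"
```

```text
now [0.5982 0.07   0.098 ] -100.12 F [ 0.5  0.  -0.2] w 0.0112 t 11.95
REL [-0.3  0.8  2. ] turn 0.0031 dyaw -0.2
```

View pics/s9.png

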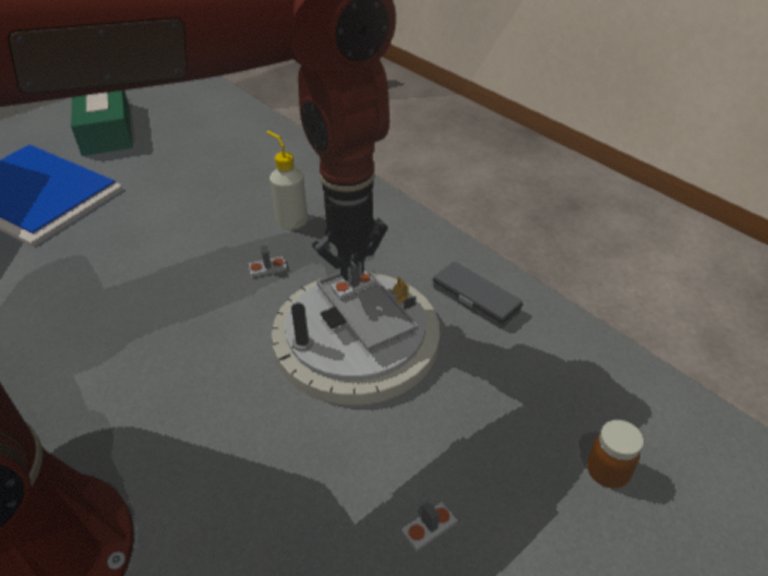

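>>> {"fn": "jog_arm", "kwargs": {"steps": [[1,[0,0,2],0],[1,[0,0,2],0],[0.8,[0,0,2],0],[0.6,[0,0,2],0],[0.6,[0,0,2],0],[0.6,[0,0,2],0],[0.6,[0,0,-20],0],[0.6,[0,0,-50],0],[0.6,[0,0,-85],0],[0.6,[0,0,-85],0]]}}

```text
time: 12.95
ee_pos: [0.6002, 0.0698, 0.1879]
orientation: [-179.6, 0.0, -100.1]
ft_force: [0.9, -0.0, 0.4]
gripper_width: 0.034
```

```bash
python3 -c "
from h import *
snap('side','s10.png')
show('side',['carrier1_mid','carrier2_mid','carrier3_mid'])
rel([.5555,.2885,.18],-112.4)"
```

```text
side carrier1_mid [([0.554, 0.291, 0.023], 0.84)]
side carrier2_mid [([0.419, -0.306, 0.022], 0.97), ([0.526, 0.037, 0.079], 0.18)]
side carrier3_mid []
now [0.5973 0.0701 0.1811] -100.12 F [-0.2 -0.4 -0.3] w 0.0345 t 13.15
REL [-207.7   79.5    1.1] turn 0.2143 dyaw -12.3
```

View pics/s10.png

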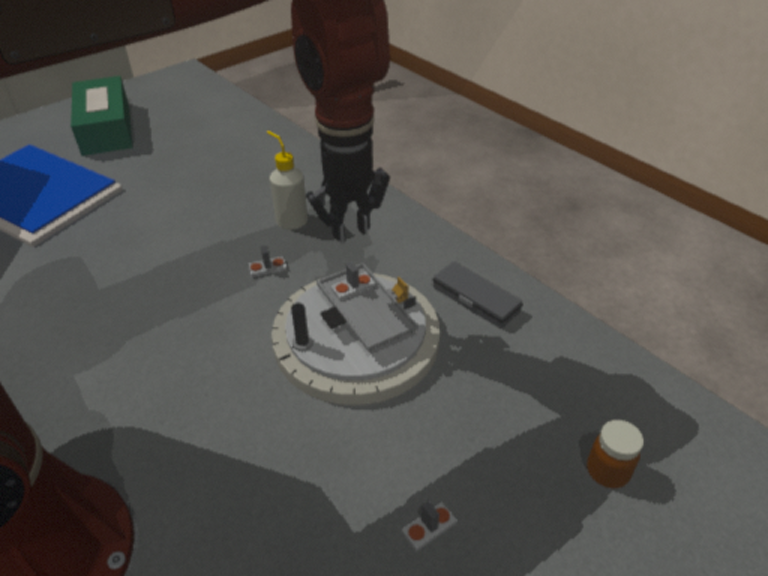

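The first carrier lies in the tray at (352,283) with its tab up. Next is carrier A.

>>> {"fn": "jog_arm", "kwargs": {"steps": [[0.3,[-208,80,0],0.21],[0,[-208,80,0],0.21],[0,[-208,80,0],0.21],[0,[-208,80,0],0.21],[0,[-208,80,0],0.21],[0,[-208,80,0],0.21],[0,[-208,80,0],0.21],[0,[-208,80,0],0.21],[0,[-208,80,0],0.21]]}}

```text
time: 14.05
ee_pos: [0.5558, 0.2876, 0.182]
orientation: [180.0, -0.0, -112.2]
ft_force: [0.2, -0.1, -0.3]
gripper_width: 0.085
```

```bash
python3 -c "
from h import *
snap('side','s11.png')
show('side',['carrier1_mid','carrier2_mid','carrier3_mid'])
d=capture('top')
cv2.imwrite('pics/o6.png',ortho(d,0.09,0.40,0.74,-0.14,0.20,1500))
rel([.5555,.2885,.019],-112.4)"
```

```text
side carrier1_mid [([0.553, 0.29, 0.02], 0.63)]
side carrier2_mid [([0.421, -0.306, 0.023], 0.94)]
side carrier3_mid [([0.679, -0.416, 0.001], 0.65)]
now [0.5558 0.2883 0.1824] -112.2 F [-0.3  0.2  0. ] w 0.0853 t 14.3
REL [-1.000e-01  3.000e-01  1.634e+02] turn 0.0035 dyaw -0.2
```

View pics/s11.png

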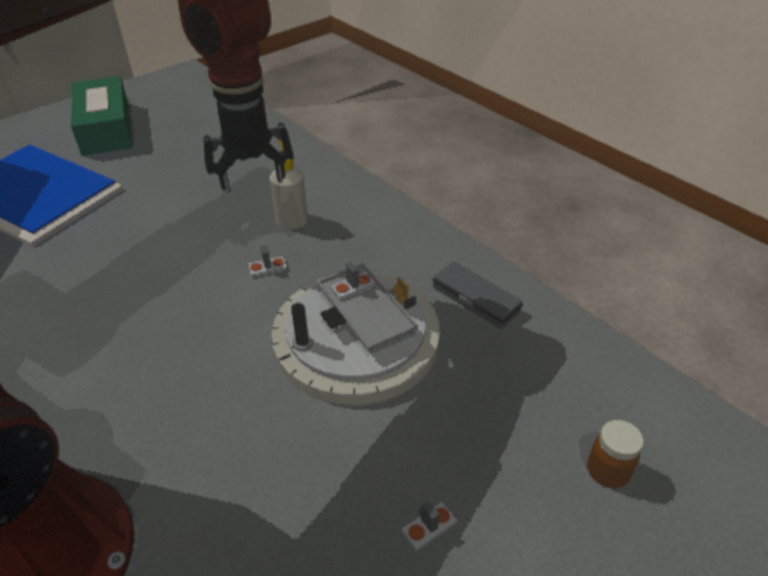

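View pics/o6.png

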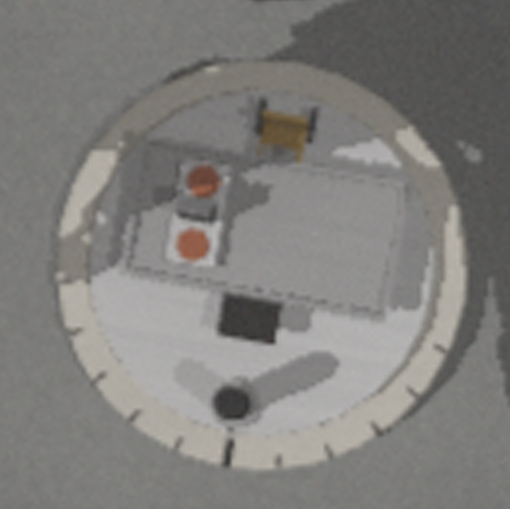

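The first carrier is flat and aligned in the tray. Now to grip A.

>>> {"fn": "jog_arm", "kwargs": {"steps": [[0,[0,0,45],0],[0,[0,0,90],0],[0,[0,0,130],0],[0,[0,0,150],0],[0,[0,0,162],0],[0,[0,0,162],0],[0.5,[0,0,162],0],[1,[0,0,162],0],[1,[0,0,162],0],[1,[0,0,162],0],[1,[0,0,162],0],[1,[0,0,162],0]]}}

```text
time: 15.5
ee_pos: [0.556, 0.289, 0.0209]
orientation: [-180.0, 0.0, -112.1]
ft_force: [0.2, -0.2, 3.9]
gripper_width: 0.011
```

>>> {"fn": "jog_arm", "kwargs": {"steps": [[1,[0,0,0],0],[1,[0,0,-30],0],[1,[0,0,-70],0],[1,[0,0,-110],0],[1,[0,0,-150],0],[1,[0,0,-150],0],[1,[0,0,-150],0]]}}

```text
time: 16.2
ee_pos: [0.5561, 0.289, 0.171]
orientation: [-179.9, 0.1, -112.2]
ft_force: [-0.1, 0.5, -1.7]
gripper_width: 0.011
```

```bash
python3 -c "
from h import *
snap('side','s12.png')
rel([.5885,.0212,.175],-100.3)"
```

```text
now [0.5553 0.2888 0.1694] -112.15 F [ 0.2 -0.   0.1] w 0.0111 t 16.25
REL [ 235.3 -131.7   -5.6] turn -0.2068 dyaw 11.9
```

View pics/s12.png

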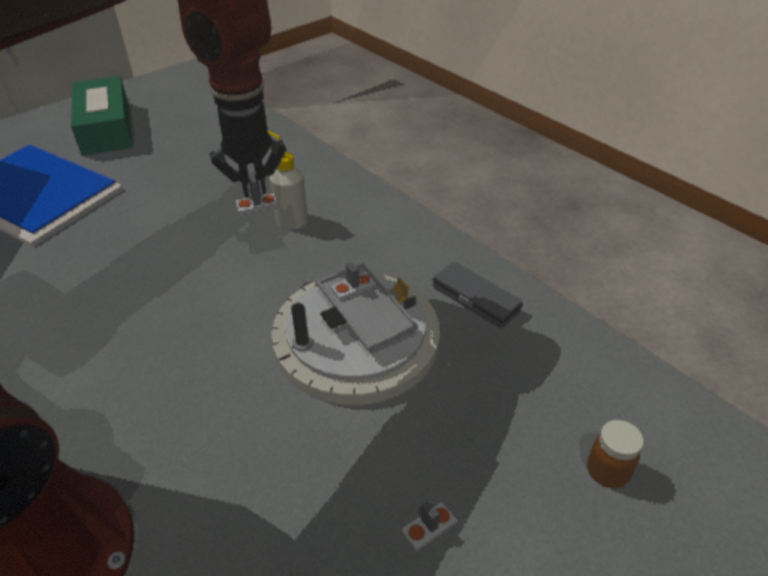

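>>> {"fn": "jog_arm", "kwargs": {"steps": [[1,[20,-11,-5],-0.02],[1,[50,-28,-6],-0.05],[1,[85,-48,-6],-0.1],[1,[120,-67,-6],-0.13],[1,[155,-87,-6],-0.16],[1,[190,-106,-6],-0.19],[1,[220,-123,-6],-0.21],[1,[235,-132,-6],-0.21],[1,[235,-132,-6],-0.21],[1,[235,-132,-6],-0.21],[1,[235,-132,-6],-0.21]]}}

```text
time: 17.35
ee_pos: [0.5888, 0.0227, 0.1757]
orientation: [179.9, 0.0, -100.1]
ft_force: [-0.1, 0.0, -0.6]
gripper_width: 0.011
```

```bash
python3 -c "
from h import *
snap('side','s13.png')
show('side',['carrier1_mid','carrier2_mid'])
rel([.5885,.0212,.096],-100.3)"
```

```text
side carrier1_mid [([0.587, 0.023, 0.175], 0.74)]
side carrier2_mid [([0.419, -0.306, 0.024], 0.9), ([0.57, 0.03, 0.045], 0.4)]
now [0.5891 0.0226 0.1762] -100.03 F [-0.5  0.1  0.3] w 0.011 t 17.5
REL [ 1.4  0.3 80.2] turn 0.0046 dyaw -0.3
```

View pics/s13.png

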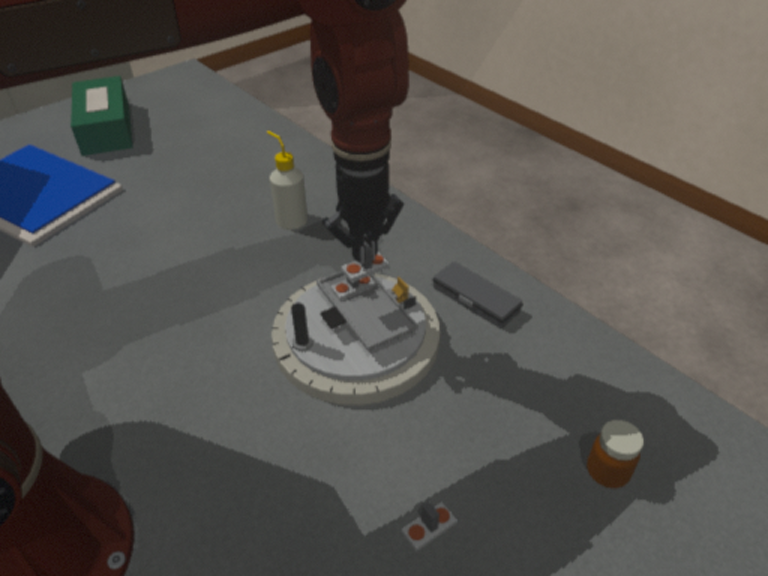

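>>> {"fn": "jog_arm", "kwargs": {"steps": [[1,[1,0,25],0],[1,[1,0,45],0],[1,[1,0,62],0],[1,[1,0,71],0],[1,[1,0,77],0],[1,[1,0,80],0],[1,[1,0,80],0],[1,[1,0,80],0]]}}

```text
time: 18.3
ee_pos: [0.5895, 0.0204, 0.0971]
orientation: [-179.9, 0.0, -100.1]
ft_force: [-0.5, -0.6, 1.1]
gripper_width: 0.0114
```

```bash
python3 -c "
from h import *
snap('side','s14.png')
rel([.5885,.0212,.096],-100.3)"
```

```text
now [0.5895 0.0204 0.0971] -100.12 F [ 0.6 -0.8  0.3] w 0.011 t 18.35
REL [-0.7  1.2  1.1] turn 0.0032 dyaw -0.2
```

View pics/s14.png

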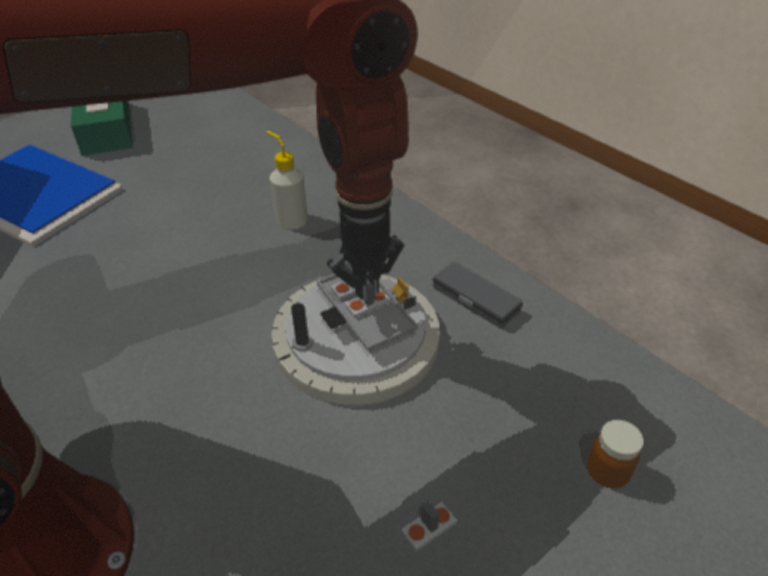

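>>> {"fn": "jog_arm", "kwargs": {"steps": [[1,[0,0,1],0],[1,[0,0,1],0],[0.8,[0,0,1],0],[0.6,[0,0,1],0],[0.6,[0,0,1],0],[0.6,[0,0,1],0],[0.6,[0,0,-20],0],[0.6,[0,0,-50],0],[0.6,[0,0,-85],0],[0.6,[0,0,-85],0]]}}

```text
time: 19.35
ee_pos: [0.5914, 0.02, 0.1868]
orientation: [-179.6, -0.0, -100.1]
ft_force: [0.1, 0.1, 0.4]
gripper_width: 0.0342
```

```bash
python3 -c "
from h import *
snap('side','s15.png')
show('side',['carrier1_mid','carrier2_mid','carrier3_mid'])
rel([.42,-.306,.18],-96.6)"
```

```text
side carrier1_mid [([0.589, 0.021, 0.096], 0.89)]
side carrier2_mid [([0.423, -0.305, 0.025], 0.55)]
side carrier3_mid [([0.679, -0.416, 0.001], 0.4)]
now [0.5885 0.0205 0.1801] -100.12 F [ 0.1 -0.5  0.1] w 0.0342 t 19.55
REL [3.511e+02 1.085e+02 1.000e-01] turn -0.0614 dyaw 3.5
```

View pics/s15.png

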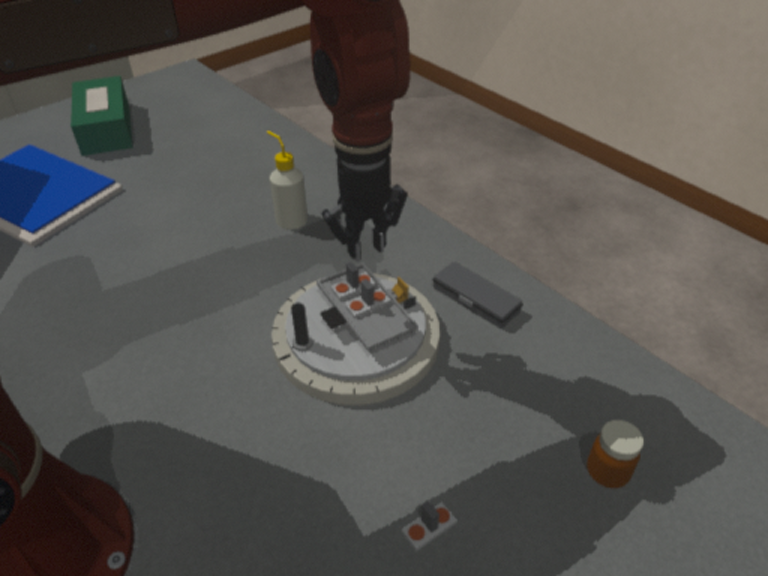

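Two carriers are in the tray. Now to C.

>>> {"fn": "jog_arm", "kwargs": {"steps": [[0.3,[351,108,0],-0.06],[0,[351,108,0],-0.06],[0,[351,108,0],-0.06],[0,[351,108,0],-0.06],[0,[351,108,0],-0.06],[0,[351,108,0],-0.06],[0,[351,108,0],-0.06],[0,[351,108,0],-0.06],[0,[351,108,0],-0.06],[0,[351,108,0],-0.06],[0,[351,108,0],-0.06],[0,[351,108,0],-0.06]]}}

```text
time: 20.75
ee_pos: [0.4216, -0.305, 0.181]
orientation: [180.0, 0.0, -96.6]
ft_force: [-0.3, -0.7, -0.5]
gripper_width: 0.0858
```

```bash
python3 -c "
from h import *
snap('side','s16.png')
show('side',['carrier1_mid','carrier2_mid','carrier3_mid'])
d=snap('top','t16.png')
show('top',['carrier1_mid','carrier2_mid','carrier3_mid'])
cv2.imwrite('pics/o7.png',ortho(d,0.087,0.40,0.74,-0.14,0.20,1500))
rel([.42,-.306,.019],-96.6)"
```

```text
side carrier1_mid [([0.586, 0.019, 0.097], 0.58)]
side carrier2_mid [([0.424, -0.308, 0.025], 0.73), ([0.59, 0.018, 0.097], 0.28)]
side carrier3_mid []
top carrier1_mid [([0.593, 0.023, 0.103], 0.75)]
top carrier2_mid [([0.42, -0.302, 0.022], 0.6)]
top carrier3_mid []
now [ 0.4212 -0.3061  0.1813] -96.67 F [-0.3  0.2  0.4] w 0.085 t 21.15
REL [1.000e-01 1.200e+00 1.623e+02] turn -0.0012 dyaw 0.1
```

View pics/s16.png

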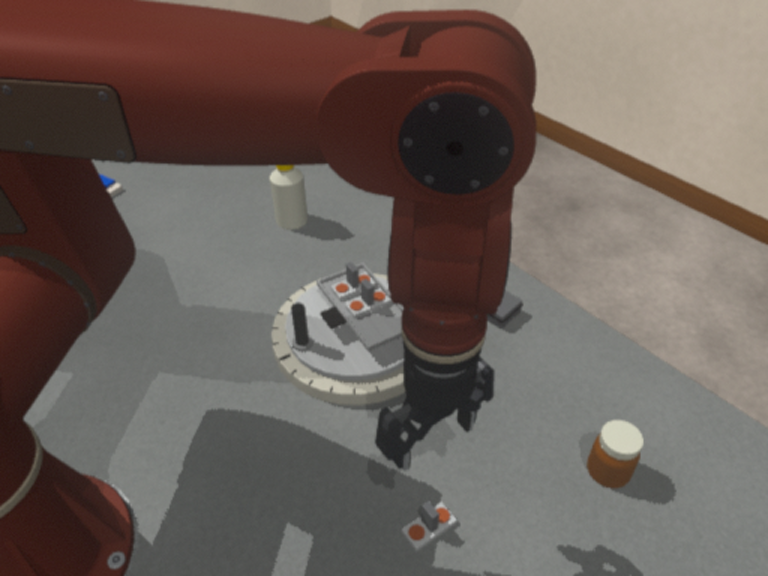

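View pics/t16.png

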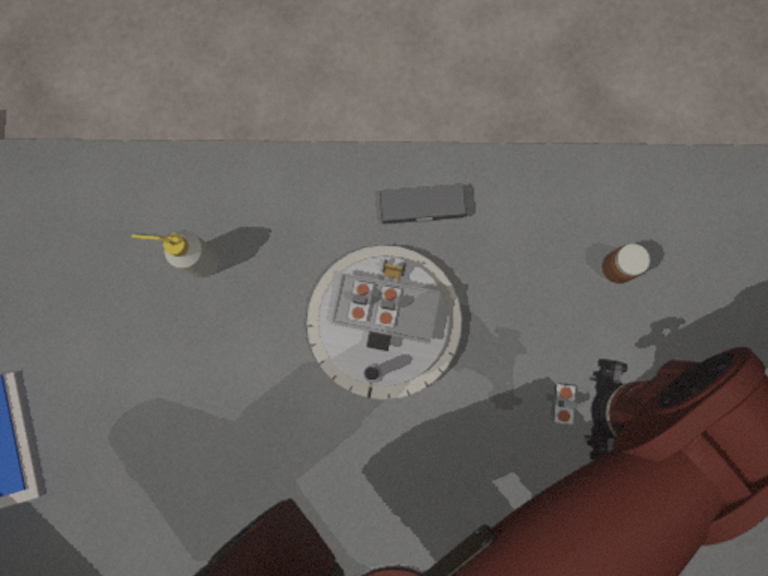

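View pics/o7.png

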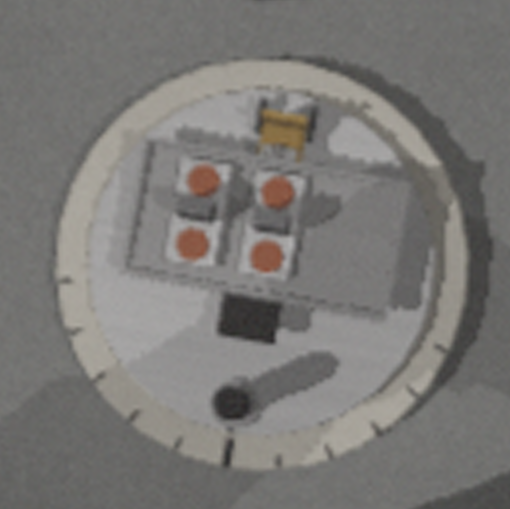

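Both carriers lie aligned and C hasn't moved, at (565,404). Picking C now.

>>> {"fn": "jog_arm", "kwargs": {"steps": [[0,[0,0,45],0],[0,[0,0,90],0],[0,[0,0,130],0],[0,[0,0,150],0],[0,[0,0,162],0],[0,[0,0,162],0],[0.5,[0,0,162],0],[1,[0,0,162],0],[1,[0,0,162],0],[1,[0,0,162],0],[1,[0,0,162],0],[1,[0,0,162],0]]}}

```text
time: 22.35
ee_pos: [0.4214, -0.3065, 0.0198]
orientation: [-180.0, -0.0, -96.7]
ft_force: [-0.2, 0.7, 3.9]
gripper_width: 0.0111
```

>>> {"fn": "jog_arm", "kwargs": {"steps": [[1,[0,0,0],0],[1,[0,0,-30],0],[1,[0,0,-70],0],[1,[0,0,-110],0],[1,[0,0,-155],0],[1,[0,0,-155],0],[1,[0,0,-155],0]]}}

```text
time: 23.05
ee_pos: [0.4214, -0.3066, 0.1749]
orientation: [-179.9, -0.1, -96.7]
ft_force: [-0.3, -0.5, -1.5]
gripper_width: 0.011
```

```bash
python3 -c "
from h import *
snap('side','s17.png')
rel([.5795,-.028,.175],-100.3)"
```

```text
now [ 0.4209 -0.3059  0.1734] -96.68 F [ 0.3  0.2 -1.1] w 0.0111 t 23.1
REL [-294.5 -125.2   -1.6] turn 0.0631 dyaw -3.6
```

View pics/s17.png

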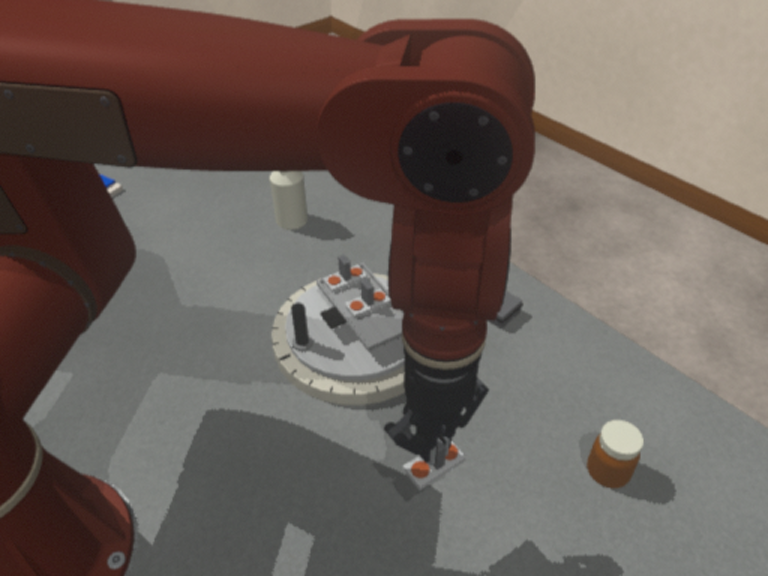

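C is held. Meanwhile the first carrier has been knocked: its tab moved from (352,275) to (345,267), toward the tray's end. I'll look closer before going on.

```bash
python3 -c "
from h import *
d=capture('side'); c=d['color'][165:265,175:300,::-1]
cv2.imwrite('pics/s18.png',cv2.resize(c,None,fx=6,fy=6,interpolation=cv2.INTER_CUBIC))
show('side',['carrier1_mid','carrier2_mid'])
d=capture('top')
show('top',['carrier1_mid','carrier2_mid'])
cv2.imwrite('pics/o8.png',ortho(d,0.087,0.40,0.74,-0.14,0.20,1500))"
```

```text
side carrier1_mid [([0.59, 0.021, 0.096], 0.87)]
side carrier2_mid [([0.422, -0.307, 0.176], 0.61), ([0.567, 0.03, 0.044], 0.42)]
top carrier1_mid [([0.589, 0.021, 0.108], 0.81), ([0.468, 0.048, 0.119], 0.68)]
top carrier2_mid [([0.417, -0.305, 0.176], 0.51)]
```

View pics/s18.png

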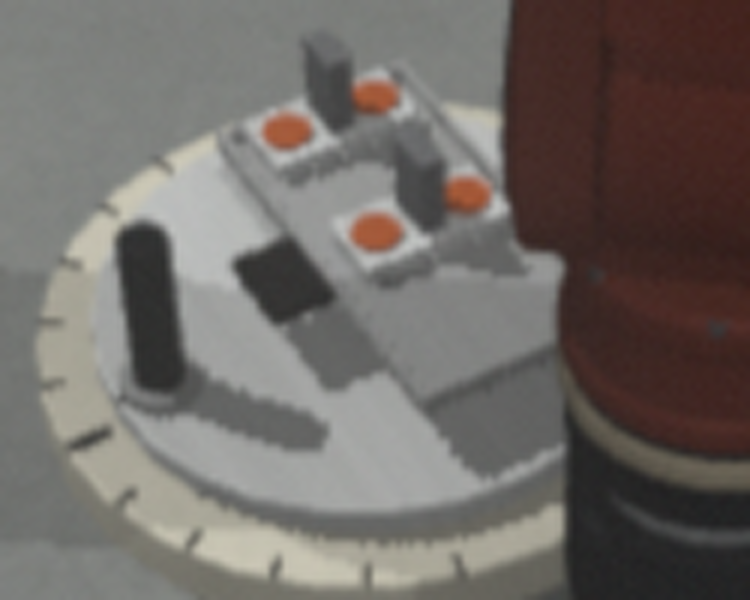

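View pics/o8.png

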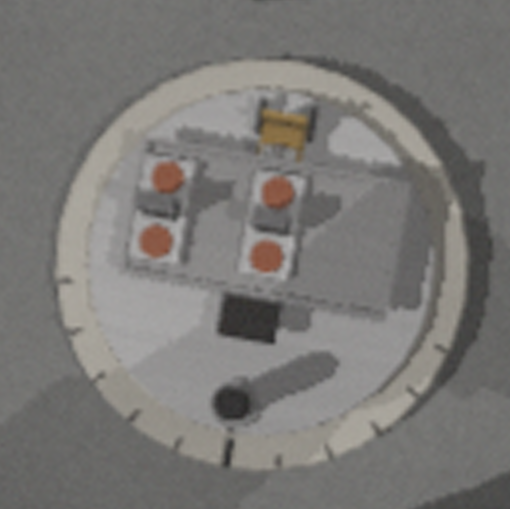

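The knocked carrier slid to the tray's end wall, at tray y about 0.072, right at the tolerance limit. I'll place C first and then recentre it.

>>> {"fn": "jog_arm", "kwargs": {"steps": [[1,[-20,-9,-2],0],[1,[-55,-24,-2],0.01],[1,[-95,-40,-2],0.02],[1,[-135,-58,-2],0.03],[1,[-175,-75,-2],0.04],[1,[-215,-91,-2],0.05],[1,[-255,-108,-2],0.06],[1,[-285,-121,-2],0.06],[1,[-294,-125,-2],0.06],[1,[-294,-125,-2],0.06],[1,[-294,-125,-2],0.06],[1,[-294,-125,-2],0.06]]}}

```text
time: 24.6
ee_pos: [0.5789, -0.0299, 0.1762]
orientation: [180.0, -0.0, -100.2]
ft_force: [0.5, 0.0, -0.3]
gripper_width: 0.0111
```

```bash
python3 -c "
from h import *
snap('side','s19.png')
rel([.5795,-.028,.096],-100.3)"
```

```text
now [ 0.579  -0.0299  0.1763] -100.22 F [ 0.3 -0.5 -0.3] w 0.011 t 24.65
REL [-2.  -0.1 80.3] turn 0.0015 dyaw -0.1
```

View pics/s19.png

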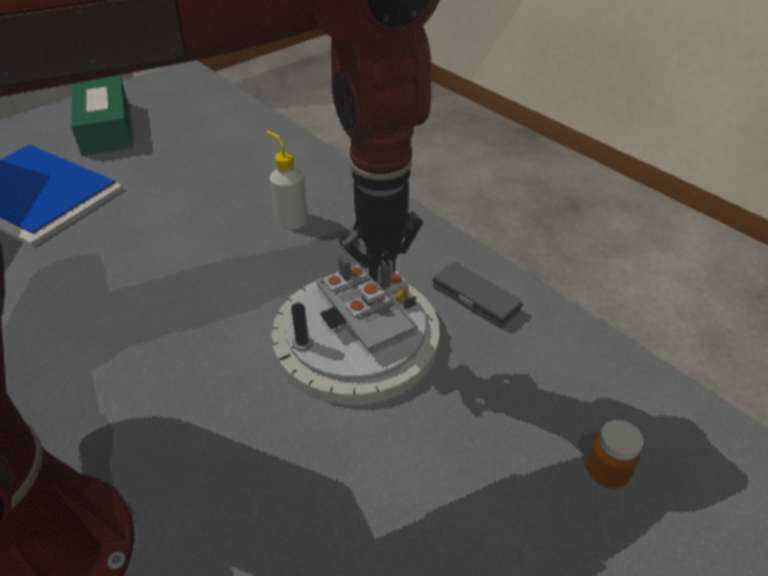

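>>> {"fn": "jog_arm", "kwargs": {"steps": [[1,[-2,0,25],0],[1,[-2,0,45],0],[1,[-2,0,62],0],[1,[-2,0,71],0],[1,[-2,0,77],0],[1,[-2,0,80],0],[1,[-2,0,80],0],[1,[-2,0,80],0]]}}

```text
time: 25.45
ee_pos: [0.5802, -0.0269, 0.0971]
orientation: [-179.9, -0.0, -100.1]
ft_force: [-0.4, 0.3, -1.4]
gripper_width: 0.0109
```

```bash
python3 -c "
from h import *
d=capture('side'); c=d['color'][165:265,175:300,::-1]
cv2.imwrite('pics/s20.png',cv2.resize(c,None,fx=6,fy=6,interpolation=cv2.INTER_CUBIC))
rel([.5795,-.028,.096],-100.3)"
```

```text
now [ 0.5802 -0.0269  0.0971] -100.12 F [ 0.2 -0.5 -0.4] w 0.0114 t 25.5
REL [1.3 0.5 1.1] turn 0.0032 dyaw -0.2
```

View pics/s20.png

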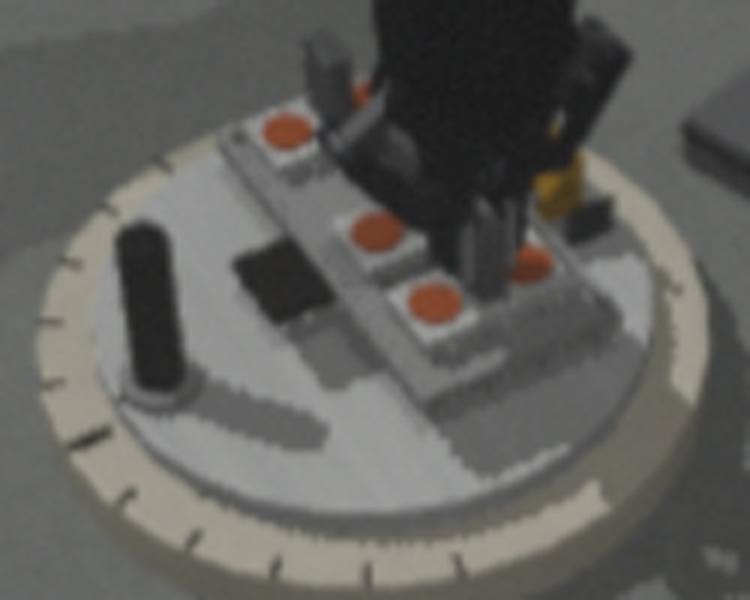

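>>> {"fn": "jog_arm", "kwargs": {"steps": [[1,[0,0,2],0],[1,[0,0,2],0],[0.8,[0,0,2],0],[0.6,[0,0,2],0],[0.6,[0,0,2],0],[0.6,[0,0,2],0],[0.6,[0,0,-20],0],[0.6,[0,0,-50],0],[0.6,[0,0,-85],0],[0.6,[0,0,-85],0]]}}

```text
time: 26.5
ee_pos: [0.582, -0.0273, 0.1867]
orientation: [-179.6, -0.0, -100.1]
ft_force: [1.0, -0.1, -0.2]
gripper_width: 0.0343
```

```bash
python3 -c "
from h import *
d=capture('side'); c=d['color'][165:265,175:300,::-1]
cv2.imwrite('pics/s21.png',cv2.resize(c,None,fx=6,fy=6,interpolation=cv2.INTER_CUBIC))
rel([.6007,.092,.18],-100.3)"
```

```text
now [ 0.5812 -0.0271  0.1841] -100.11 F [ 0.7 -0.4 -0.2] w 0.0341 t 26.55
REL [-120.7    1.8    4.1] turn 0.0033 dyaw -0.2
```

View pics/s21.png

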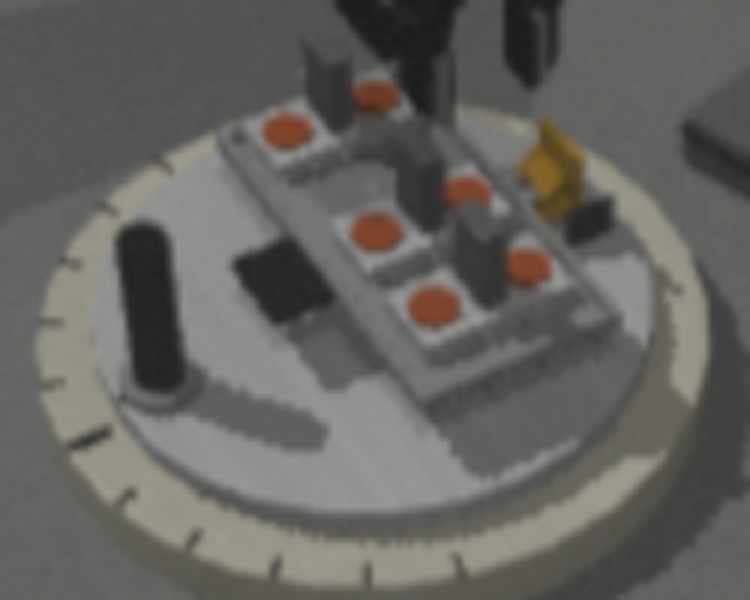

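All three look flat and upright, but the far one is against the end wall. I'll regrip it and bring it back about 20 mm.

>>> {"fn": "jog_arm", "kwargs": {"steps": [[0.5,[-40,1,0],0],[0.5,[-80,1,0],0],[0.5,[-120,1,0],0],[0.5,[-120,1,0],0],[0.5,[-120,1,0],0],[0.5,[-120,1,40],0],[0.5,[-120,1,70],0],[0.5,[-120,1,83],0],[0.5,[-120,1,83],0],[1,[-120,1,83],0],[1,[-120,1,83],0],[1,[-120,1,83],0]]}}

```text
time: 27.75
ee_pos: [0.601, 0.0913, 0.1003]
orientation: [-179.8, 0.0, -100.1]
ft_force: [0.2, -1.2, 3.9]
gripper_width: 0.0109
```

```bash
python3 -c "
from h import *
d=capture('side'); c=d['color'][165:265,175:300,::-1]
cv2.imwrite('pics/s22.png',cv2.resize(c,None,fx=6,fy=6,interpolation=cv2.INTER_CUBIC))
rel([.5980,.0743,.096],-100.3)"
```

```text
now [0.601  0.0913 0.1002] -100.13 F [ 0.  -2.   3.9] w 0.0107 t 27.8
REL [17.3  0.   4.2] turn 0.003 dyaw -0.2
```

View pics/s22.png

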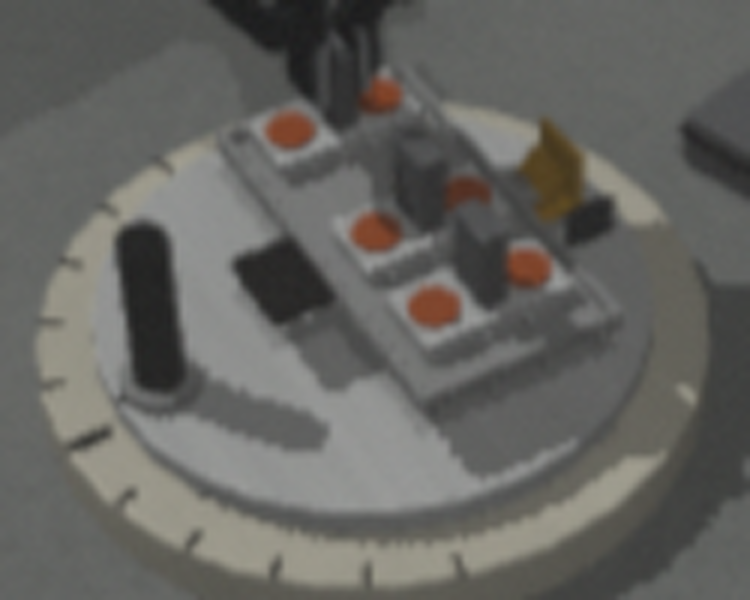

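>>> {"fn": "jog_arm", "kwargs": {"steps": [[1,[0,0,-4],0],[1,[0,0,-9],0],[1,[4,0,-10],0],[1,[9,0,-10],0],[1,[14,0,-10],0],[1,[18,0,-10],0],[1,[18,0,-8],0],[1,[18,0,-4],0],[1,[18,0,-1],0],[1,[18,0,0],0],[1,[18,0,0],0],[1,[18,0,0],0]]}}

```text
time: 29.0
ee_pos: [0.5967, 0.0739, 0.0986]
orientation: [-180.0, -0.0, -100.1]
ft_force: [-2.0, 0.1, 4.1]
gripper_width: 0.0109
```

```bash
python3 -c "
from h import *
d=capture('side'); c=d['color'][165:265,175:300,::-1]
cv2.imwrite('pics/s23.png',cv2.resize(c,None,fx=6,fy=6,interpolation=cv2.INTER_CUBIC))
rel([.5980,.0743,.096],-100.3)"
```

```text
now [0.5967 0.0739 0.0986] -100.11 F [-3.3 -1.5  4.3] w 0.0109 t 29.05
REL [-0.6 -1.2  2.6] turn 0.0033 dyaw -0.2
```

View pics/s23.png

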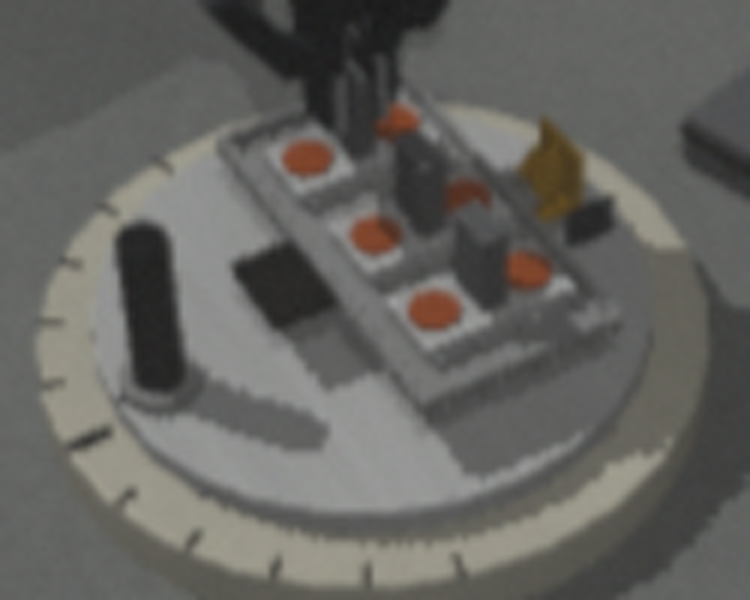

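It touched the floor (about 4 N upward). Releasing and moving aside for a check.

>>> {"fn": "jog_arm", "kwargs": {"steps": [[1,[0,0,0],0],[0.8,[0,0,0],0],[0.6,[0,0,0],0],[0.6,[0,0,0],0],[0.6,[0,0,0],0],[0.6,[0,0,-20],0],[0.6,[0,0,-50],0],[0.6,[0,0,-90],0],[0.6,[-40,40,-100],0.1],[0.8,[-80,80,-100],0.2],[1,[-120,110,-100],0.3],[1,[-150,130,-100],0.4]]}}

```text
time: 30.25
ee_pos: [0.494, 0.2457, 0.1987]
orientation: [-180.0, 0.0, -123.3]
ft_force: [0.3, 0.9, -0.1]
gripper_width: 0.0005
```

```bash
python3 -c "
from h import *
d=capture('side'); c=d['color'][165:265,175:300,::-1]
cv2.imwrite('pics/s24.png',cv2.resize(c,None,fx=6,fy=6,interpolation=cv2.INTER_CUBIC))
d=capture('top')
cv2.imwrite('pics/o9.png',ortho(d,0.087,0.40,0.74,-0.14,0.20,1500))
rel([.5285,.0321,.18],169.7)"
```

```text
now [0.4924 0.249  0.1987] -122.97 F [ 0.5 -1.   0.3] w -0.0001 t 30.35
REL [ 162.3 -148.3   18.7] turn 1.1752 dyaw -67.3
```

View pics/s24.png

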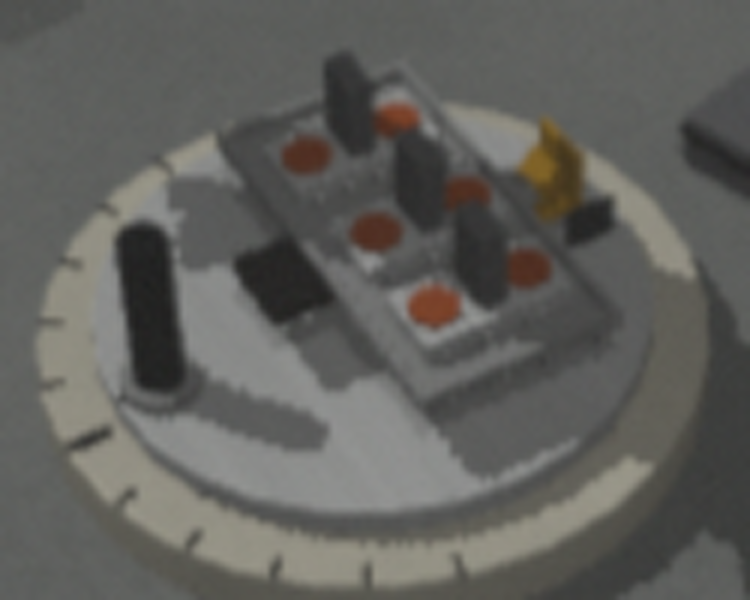

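View pics/o9.png

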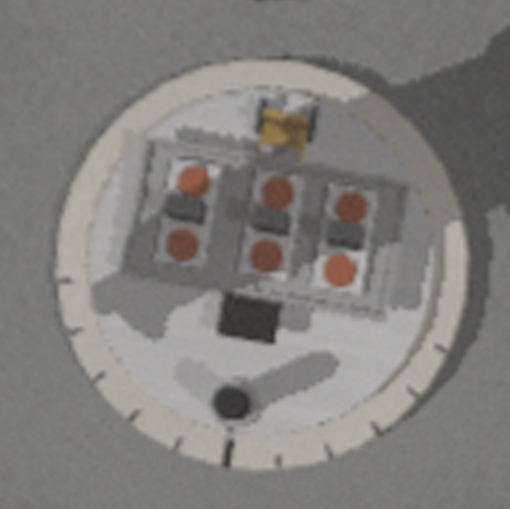

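All three lie flat and spaced in the tray, at the correct zero. Now to the pad with fingers shut.

>>> {"fn": "jog_arm", "kwargs": {"steps": [[1,[162,-148,10],1.175],[1,[162,-148,10],1.175],[1,[162,-148,10],1.175],[1,[162,-148,10],1.175],[1,[162,-148,10],1.175],[1,[162,-148,10],1.175],[1,[162,-148,10],1.175],[1,[162,-148,10],1.175],[1,[162,-148,10],1.175],[1,[162,-148,10],1.175],[1,[162,-148,10],1.175]]}}

```text
time: 31.45
ee_pos: [0.5308, 0.0278, 0.1883]
orientation: [180.0, 0.0, 169.8]
ft_force: [0.2, -0.5, 0.4]
gripper_width: 0.0004
```

```bash
python3 -c "
from h import *
snap('side','s25.png')
show('side',['press_pad'])
rel([.5285,.0321,.085],169.7)"
```

```text
side press_pad [([0.524, 0.036, 0.08], 0.78)]
now [0.5308 0.0279 0.1883] 169.75 F [ 0.6 -0.5 -0.1] w 0.0001 t 31.55
REL [  3.    3.7 103.3] turn 0.0009 dyaw -0.1
```

View pics/s25.png

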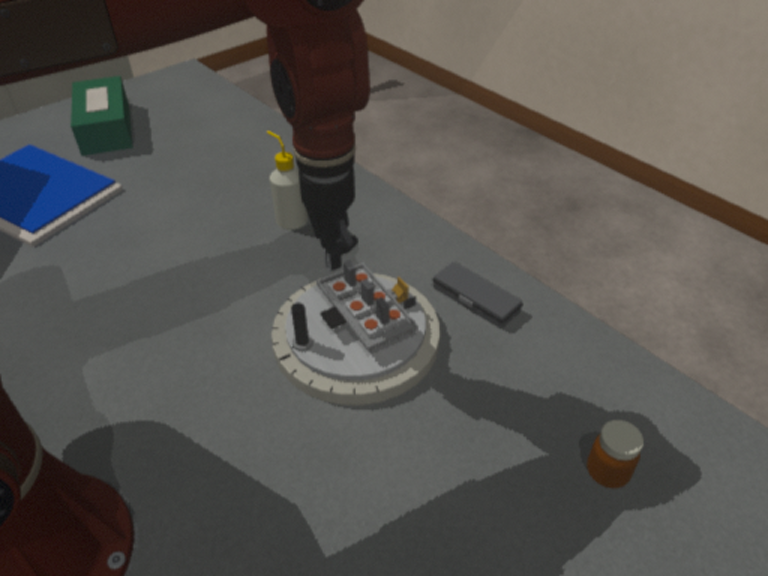

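>>> {"fn": "jog_arm", "kwargs": {"steps": [[1,[3,4,40],0],[1,[3,4,70],0],[1,[3,4,90],0],[1,[3,4,100],0],[1,[3,4,103],0],[1,[3,4,103],0],[1,[3,4,103],0]]}}

```text
time: 32.25
ee_pos: [0.5294, 0.0322, 0.0866]
orientation: [180.0, 0.1, 169.7]
ft_force: [-0.2, -0.5, -0.6]
gripper_width: -0.0002
```

```bash
python3 -c "
from h import *
d=capture('side'); c=d['color'][165:265,175:300,::-1]
cv2.imwrite('pics/s26.png',cv2.resize(c,None,fx=6,fy=6,interpolation=cv2.INTER_CUBIC))
rel([.5285,.0321,.085],169.7)"
```

```text
now [0.5295 0.0322 0.0867] 169.65 F [ 0.5  0.  -0.4] w -0.0 t 32.3
REL [ 0.9 -0.3  1.7] turn -0.0009 dyaw 0.1
```

View pics/s26.png

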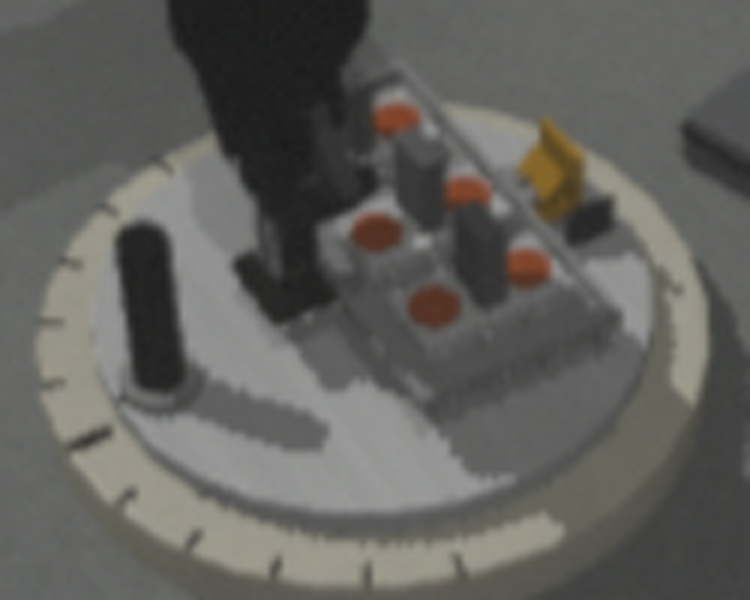

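>>> {"fn": "jog_arm", "kwargs": {"steps": [[1,[2,0,3],0],[1,[2,0,6],0],[1,[2,0,8],0],[1,[2,0,10],0],[1,[2,0,12],0],[1,[2,0,15],0],[1,[2,0,18],0],[1,[2,0,21],0],[1,[2,0,24],0],[1,[2,0,26],0],[1,[2,0,27],0],[1,[2,0,27],0]]}}

```text
time: 33.5
ee_pos: [0.527, 0.0327, 0.059]
orientation: [180.0, 0.0, 169.6]
ft_force: [-3.1, 0.7, 8.3]
gripper_width: 0.0002
```

```bash
python3 -c "
from h import *
d=capture('side'); c=d['color'][165:265,175:300,::-1]
cv2.imwrite('pics/s27.png',cv2.resize(c,None,fx=6,fy=6,interpolation=cv2.INTER_CUBIC))
rel([.5285,.0321,.085],169.7)"
```

```text
now [0.527  0.0327 0.0591] 169.65 F [-2.8  1.4  8.5] w -0.0001 t 33.55
REL [ -1.6  -0.3 -25.9] turn -0.0009 dyaw 0.1
```

View pics/s27.png

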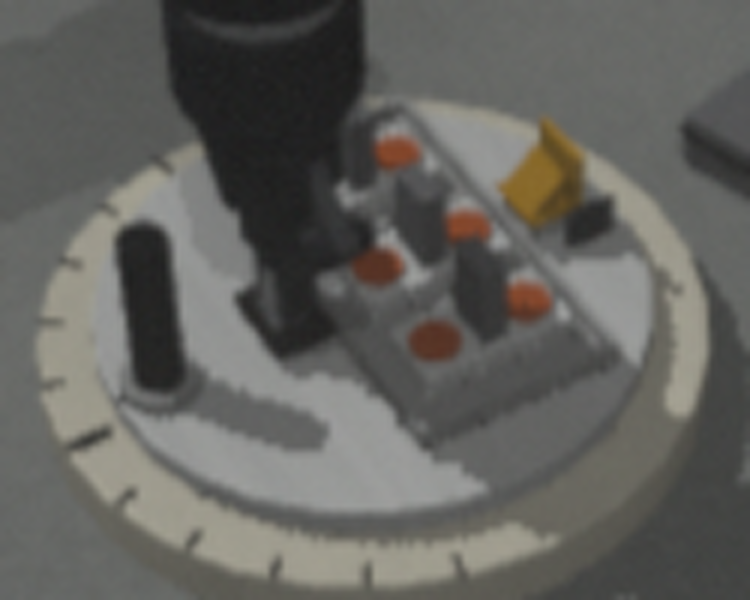

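>>> {"fn": "jog_arm", "kwargs": {"steps": [[1,[0,0,1],0],[1,[0,0,1],0],[1,[0,0,0],0],[1,[0,0,-3],0],[1,[0,0,-8],0],[1,[0,0,-15],0],[1,[0,0,-30],0],[1,[0,0,-60],0],[1,[0,0,-110],0],[1,[0,0,-110],0]]}}

```text
time: 34.55
ee_pos: [0.5298, 0.0322, 0.1761]
orientation: [180.0, 0.6, 169.6]
ft_force: [0.6, -0.5, 0.1]
gripper_width: -0.0002
```

```bash
python3 -c "
from h import *
d=capture('side'); c=d['color'][165:265,175:300,::-1]
cv2.imwrite('pics/s28.png',cv2.resize(c,None,fx=6,fy=6,interpolation=cv2.INTER_CUBIC))
show('side',['press_pad','tray_floor','handle'])
rel([.4705,.0428,.18],169.7)"
```

```text
side press_pad [([0.527, 0.037, 0.062], 0.85)]
side tray_floor [([0.591, 0.022, 0.058], 0.57)]
side handle [([0.467, 0.045, 0.11], 0.69)]
now [0.5264 0.0328 0.168 ] 169.64 F [-0.4  0.3 -0.6] w -0.0002 t 34.75
REL [ 56.8  -0.2 -12. ] turn -0.001 dyaw 0.1
```

View pics/s28.png

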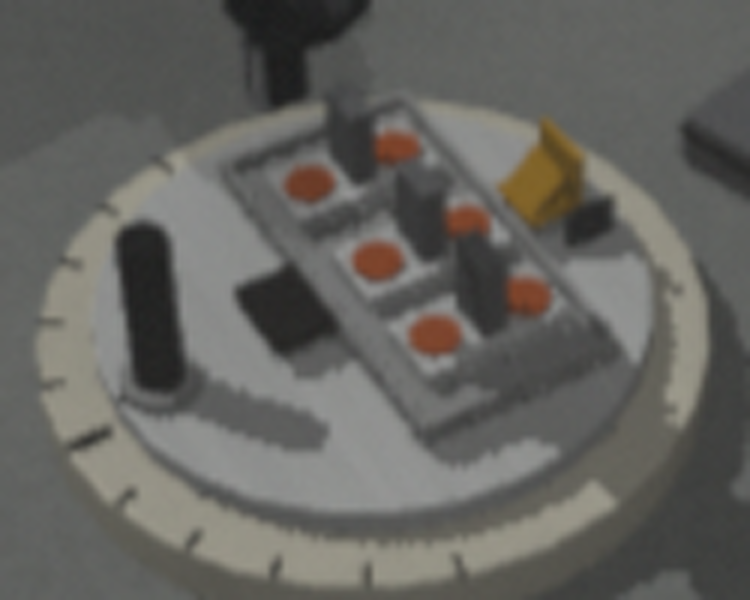

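The tray is latched: pad at 0.062 m and floor at 0.058 m, about 17 mm down. Carriers are flat. Now the handle.

>>> {"fn": "jog_arm", "kwargs": {"steps": [[0.5,[20,0,-20],0],[0,[57,-1,-20],0],[0,[57,-1,-20],0],[0,[57,-1,-20],0],[0,[57,-1,-20],0],[0,[57,-1,-20],0],[0,[57,-1,-20],0],[0,[57,-1,-20],0]]}}

```text
time: 35.55
ee_pos: [0.4706, 0.0419, 0.1881]
orientation: [180.0, -0.0, 169.6]
ft_force: [-0.2, -0.6, -0.3]
gripper_width: 0.0854
```

```bash
python3 -c "
from h import *
snap('side','s29.png')
rel([.4703,.0438,.092],169.7)"
```

```text
now [0.4705 0.0419 0.1881] 169.64 F [-0.4  0.1 -0.4] w 0.0853 t 35.6
REL [ 0.6  1.8 96.1] turn -0.0011 dyaw 0.1
```

View pics/s29.png

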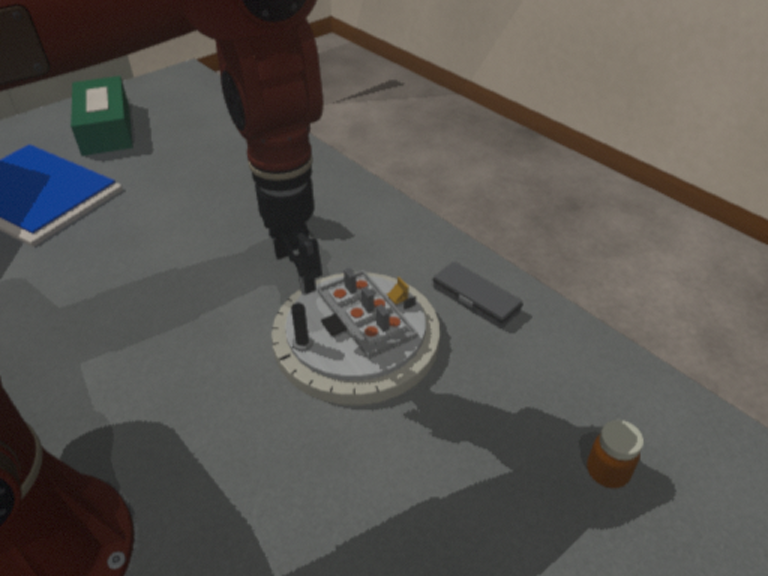

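>>> {"fn": "jog_arm", "kwargs": {"steps": [[0,[1,2,40],0],[0,[1,2,70],0],[0,[1,2,90],0],[0,[1,2,96],0],[0.3,[1,2,96],0],[0.5,[1,2,96],0],[0.6,[1,2,96],0],[0.6,[1,2,96],0],[0.6,[1,2,96],0],[0.6,[1,2,96],0]]}}

```text
time: 36.6
ee_pos: [0.4699, 0.0441, 0.0926]
orientation: [180.0, 0.0, 169.6]
ft_force: [-0.2, -0.1, -0.1]
gripper_width: 0.0341
```

```bash
python3 -c "
from h import *
A=np.array([.569,.0255])
for i,ph in enumerate(np.linspace(169.7,217.7,17)):
  rel([*(A+.1*np.array([np.cos(np.radians(ph)),np.sin(np.radians(ph))])),.092],ph)" | grep REL
```

```text
REL [-0.8 -0.6  0.6] turn -0.001 dyaw 0.1
REL [-0.9 -5.8  0.6] turn -0.0534 dyaw 3.1
REL [ -1.4 -11.    0.6] turn -0.1057 dyaw 6.1
REL [ -2.  -16.2   0.6] turn -0.1581 dyaw 9.1
REL [ -3.  -21.4   0.6] turn -0.2105 dyaw 12.1
REL [ -4.2 -26.5   0.6] turn -0.2628 dyaw 15.1
REL [ -5.7 -31.5   0.6] turn -0.3152 dyaw 18.1
REL [ -7.5 -36.4   0.6] turn -0.3675 dyaw 21.1
REL [ -9.5 -41.3   0.6] turn -0.4199 dyaw 24.1
REL [-11.7 -46.    0.6] turn -0.4723 dyaw 27.1
REL [-14.2 -50.6   0.6] turn -0.5246 dyaw 30.1
REL [-17.  -55.    0.6] turn -0.577 dyaw 33.1
REL [-20.  -59.4   0.6] turn -0.6293 dyaw 36.1
REL [-23.1 -63.5   0.6] turn -0.6817 dyaw 39.1
REL [-26.5 -67.5   0.6] turn -0.7341 dyaw 42.1
REL [-30.2 -71.3   0.6] turn -0.7864 dyaw 45.1
REL [-34.  -74.9   0.6] turn -0.8388 dyaw 48.1
```

>>> {"fn": "jog_arm", "kwargs": {"steps": [[0.6,[0,-3,0],-0.03],[0.6,[-1,-7,0],-0.07],[0.6,[-1,-11,0],-0.11],[0.6,[-2,-16,0],-0.16],[0.6,[-3,-21,0],-0.21],[0.6,[-4,-26,0],-0.26],[0.6,[-6,-31,0],-0.31],[0.6,[-7,-36,0],-0.37],[0.6,[-9,-41,0],-0.42],[0.6,[-11,-45,0],-0.46],[0.6,[-12,-48,0],-0.49],[0.6,[-14,-50,0],-0.52]]}}

```text
time: 37.8
ee_pos: [0.4745, -0.0077, 0.0924]
orientation: [180.0, 0.0, -160.5]
ft_force: [-0.1, 0.7, 0.4]
gripper_width: 0.0341
```

```bash
python3 -c "
from h import *
A=np.array([.569,.0255])
for ph in [199.7,202,205,208,210,212,214,216,217.5]:
  rel([*(A+.1*np.array([np.cos(np.radians(ph)),np.sin(np.radians(ph))])),.092],ph)" | grep -E "REL|now"|uniq
python3 -c "
from h import *
snap('side','s30.png')"
```

```text
now [ 0.4745 -0.0077  0.0924] -160.5 F [-0.1  0.7  0.4] w 0.0341 t 37.8
REL [-0.1 -0.5  0.4] turn -0.0035 dyaw 0.2
now [ 0.4745 -0.0077  0.0924] -160.5 F [-0.1  0.7  0.4] w 0.0341 t 37.8
REL [-0.2 -4.6  0.4] turn -0.0436 dyaw 2.5
now [ 0.4745 -0.0077  0.0924] -160.5 F [-0.1  0.7  0.4] w 0.0341 t 37.8
REL [-0.6 -9.8  0.4] turn -0.096 dyaw 5.5
now [ 0.4745 -0.0077  0.0924] -160.5 F [-0.1  0.7  0.4] w 0.0341 t 37.8
REL [ -1.2 -15.    0.4] turn -0.1483 dyaw 8.5
now [ 0.4745 -0.0077  0.0924] -160.5 F [-0.1  0.7  0.4] w 0.0341 t 37.8
REL [ -1.8 -18.4   0.4] turn -0.1833 dyaw 10.5
now [ 0.4745 -0.0077  0.0924] -160.5 F [-0.1  0.7  0.4] w 0.0341 t 37.8
REL [ -2.5 -21.8   0.4] turn -0.2182 dyaw 12.5
now [ 0.4745 -0.0077  0.0924] -160.5 F [-0.1  0.7  0.4] w 0.0341 t 37.8
REL [ -3.3 -25.2   0.4] turn -0.2531 dyaw 14.5
now [ 0.4745 -0.0077  0.0924] -160.5 F [-0.1  0.7  0.4] w 0.0341 t 37.8
REL [ -4.3 -28.6   0.4] turn -0.288 dyaw 16.5
now [ 0.4745 -0.0077  0.0924] -160.5 F [-0.1  0.7  0.4] w 0.0341 t 37.8
REL [ -5.  -31.1   0.4] turn -0.3142 dyaw 18.0
```

View pics/s30.png

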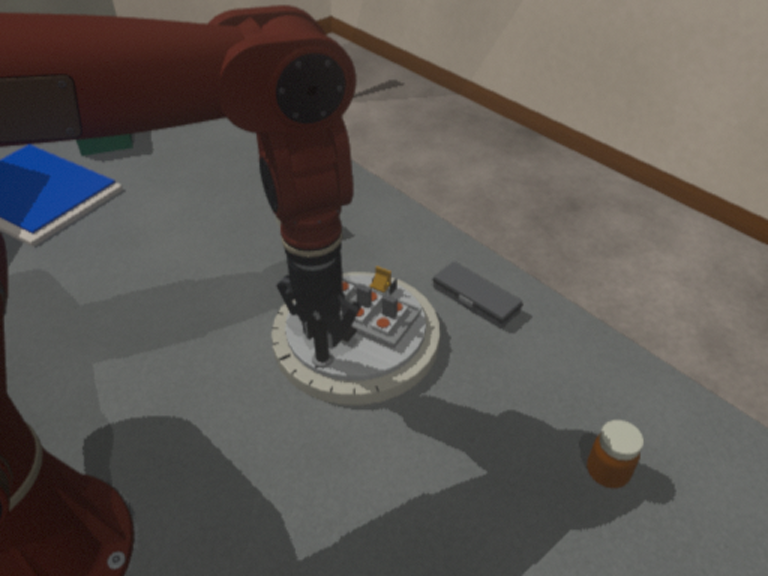

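The turn is following as planned (latch and handle now about 30° round). Continuing to 45°.

>>> {"fn": "jog_arm", "kwargs": {"steps": [[0.6,[0,-4,0],-0.04],[0.6,[0,-8,0],-0.08],[0.6,[-1,-12,0],-0.12],[0.6,[-1,-16,0],-0.16],[0.6,[-2,-20,0],-0.2],[0.6,[-3,-23,0],-0.23],[0.6,[-4,-26,0],-0.26],[0.6,[-4,-28,0],-0.28],[0.6,[-5,-30,0],-0.3],[0.6,[-5,-31,0],-0.31],[0.6,[-5,-31,0],-0.31],[0.6,[-5,-31,0],-0.31]]}}

```text
time: 39.05
ee_pos: [0.4894, -0.0344, 0.0923]
orientation: [179.9, 0.0, -142.8]
ft_force: [-0.2, 5.1, 1.9]
gripper_width: 0.0345
```

>>> {"fn": "jog_arm", "kwargs": {"steps": [[0.6,[0,0,0],0],[0.55,[0,2,0],0],[0.5,[0,3,0],0],[0.4,[0,3,0],0],[0.4,[0,3,-20],0],[0.4,[0,3,-60],0],[0.4,[0,3,-105],0],[0.4,[40,40,-130],0],[0.4,[60,90,-130],0],[0.4,[80,130,-130],0],[0.4,[80,170,-130],0],[0.4,[80,210,-130],0]]}}

```text
time: 40.25
ee_pos: [0.2976, 0.0846, 0.2222]
orientation: [179.9, -0.1, -142.9]
ft_force: [-15.7, 20.6, 27.8]
gripper_width: 0.0511
```

```bash
python3 -c "
from h import *
d=snap('side','s31.png'); c=d['color'][165:265,175:300,::-1]
cv2.imwrite('pics/s32.png',cv2.resize(c,None,fx=6,fy=6,interpolation=cv2.INTER_CUBIC))
d=capture('top')
cv2.imwrite('pics/o10.png',ortho(d,0.06,0.40,0.74,-0.14,0.20,1500))
show('top',['handle','tray_floor','press_pad']);show('side',['handle','tray_floor','press_pad'])
rel([.4703,.0438,.092],169.7)"
```

```text
top handle [([0.486, -0.025, 0.116], 0.74)]
top tray_floor [([0.586, 0.038, 0.059], 0.68)]
top press_pad [([0.534, 0.009, 0.065], 0.58), ([0.585, 0.038, 0.064], 0.32)]
side handle [([0.488, -0.028, 0.114], 0.82)]
side tray_floor [([0.584, 0.04, 0.058], 0.68)]
side press_pad [([0.534, 0.006, 0.064], 0.64)]
now [0.2996 0.0832 0.2228] -142.89 F [ 0.4 -1.   0.1] w 0.051 t 40.65
REL [-112.3 -134.4  130.8] turn 0.8275 dyaw -47.4
```

View pics/s32.png

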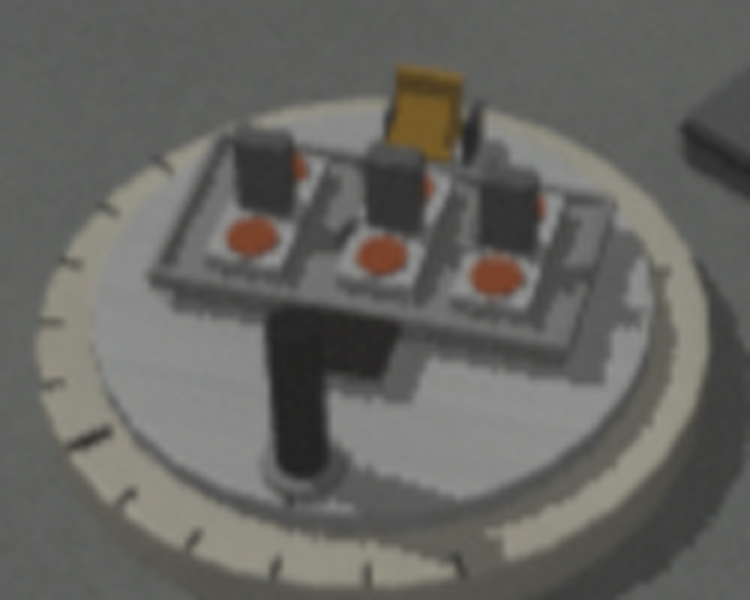

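View pics/o10.png

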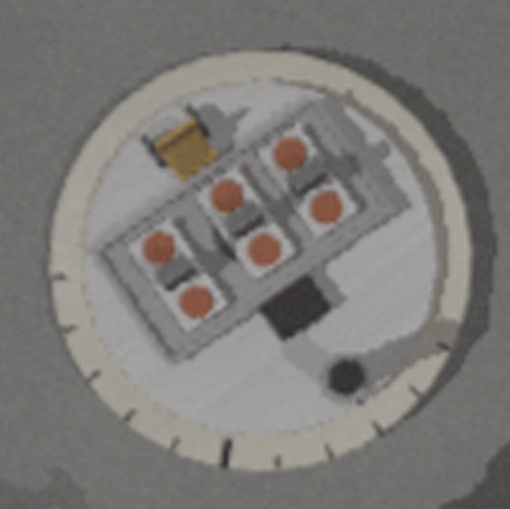

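View pics/s31.png

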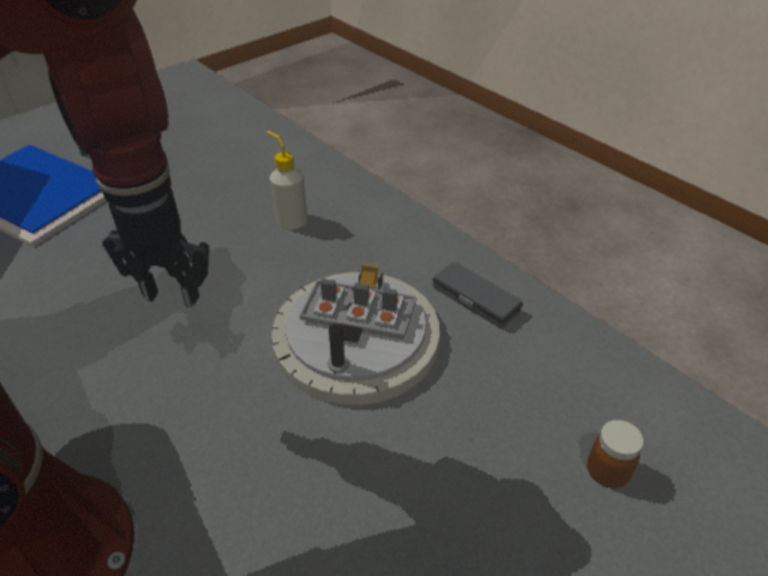

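```bash
python3 -c "
from h import *
d=snap('top','t33.png')
def discs(z):
    im=ortho(d,z,0.40,0.74,-0.14,0.20,1500).astype(int)
    m=((im[...,2]-im[...,1])>45).astype(np.uint8)
    n,l,s,c=cv2.connectedComponentsWithStats(m)
    return [(int(a[4]),np.round([.74-q[1]/1500,.2-q[0]/1500],4)) for a,q in zip(s[1:],c[1:]) if a[4]>300]
print(discs(.07))
show('top',['jar','wash_bottle','slide_box','carrier1_mid','carrier2_mid','carrier3_mid'])"
```

```text
[(511, array([ 0.6   , -0.0178])), (472, array([0.5718, 0.0234])), (457, array([0.5377, 0.0682]))]
top jar [([0.68, -0.418, -0.002], 0.89), ([0.618, -0.004, 0.083], 0.31), ([0.586, 0.039, 0.06], 0.3)]
top wash_bottle [([0.684, 0.389, 0.001], 0.92), ([0.614, 0.0, 0.081], 0.45)]
top slide_box [([0.798, -0.04, 0.001], 0.84), ([0.618, -0.001, 0.08], 0.15)]
top carrier1_mid [([0.59, 0.042, 0.087], 0.59)]
top carrier2_mid [([0.614, -0.001, 0.082], 0.58)]
top carrier3_mid []
```

View pics/t33.png

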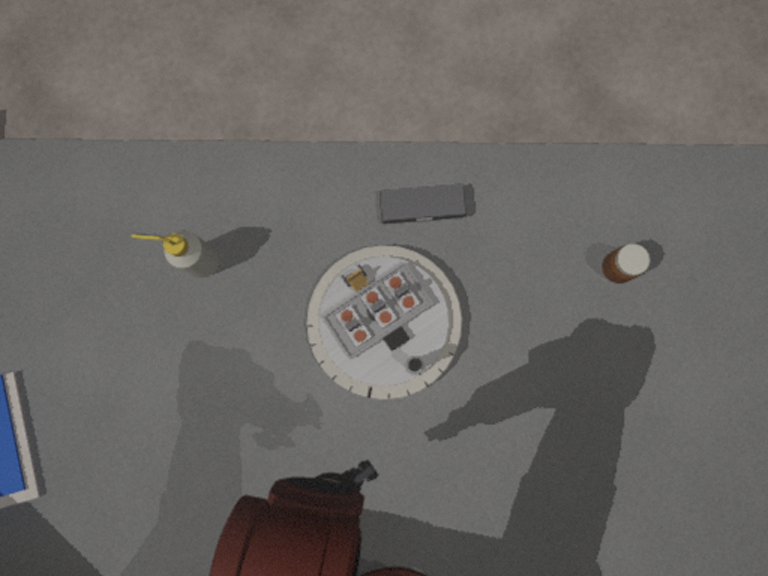

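```bash
python3 -c "
from h import *
d=capture('top')
im=ortho(d,.13,0.44,0.54,-0.08,0.04,4000)
g=cv2.GaussianBlur(im.max(2),(0,0),6)
m=(g<62).astype(np.uint8)
n,l,s,c=cv2.connectedComponentsWithStats(m)
for a,q in zip(s[1:],c[1:]):
  if a[4]>2000:
    x,y=.54-q[1]/4000,.04-q[0]/4000; print(a,round(x,4),round(y,4),np.degrees(np.arctan2(y-.0255,x-.569))%360,np.hypot(y-.0255,x-.569))
cv2.imwrite('pics/o11.png',np.hstack([im,cv2.cvtColor(m*255,cv2.COLOR_GRAY2BGR)])[:, :960][::1])
cv2.imwrite('pics/o12.png',ortho(d,0.045,0.42,0.54,-0.09,0.09,4000))
"
```

```text
[   73     0   154   107 10226] 0.5289 0.0028 209.5252966166925 0.04611488162722724
[ 244  181   71   66 3710] 0.4865 -0.0297 213.77753743137393 0.09919834033118514
```

View pics/o11.png

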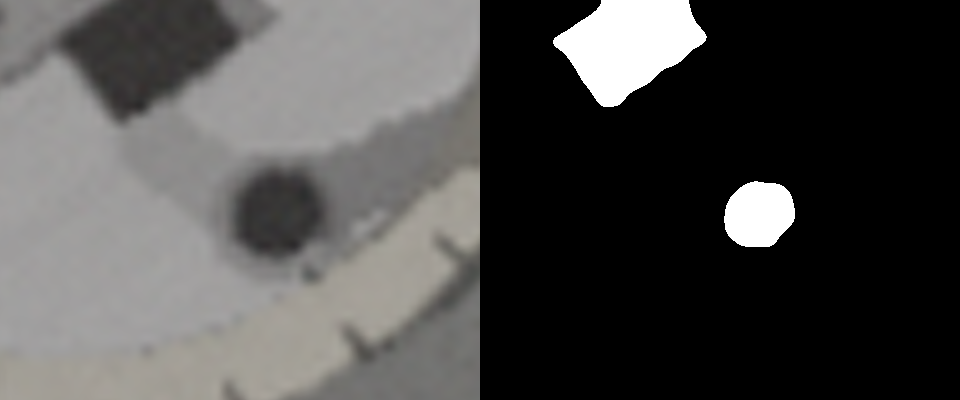

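View pics/o12.png

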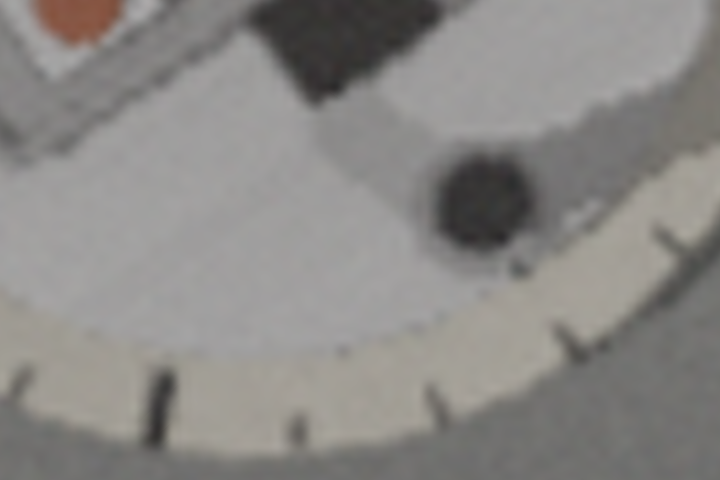

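The handle's pointer lines up with the third tick past zero; the handle is at 213.8° against 214.6° expected. Handing in.

```bash
python3 -c "
from h import *
print(ticket.job_done())"
```

```text
the job is handed in; nothing more can be done
None
```

I finished the job and handed it in at about 41 s; the hand-in gives no verdict.

- **Stage to zero:** I swung it back by the handle. The tray then measured -10.2° yaw against the zero tick at about -10.4°.
- **Carriers:** Three were on the bench, and all three went into the tray tabs up. The first was knocked to the tray's end wall, at the edge of tolerance, while I was picking up the last. I re-gripped it and set it back about 18 mm further in.
- **Tray latched:** Pressing the pad took it about 20 mm down. After I let go it stayed about 17 mm down.
- **Final turn:** I turned the stage three clicks counter-clockwise and moved the arm clear.

**Last checks**
- **Angle:** The handle's pointer lines up with the third tick and the handle measures about 44°. Other estimates ranged from 42.7° to 45.0°, all within the allowed 4°.
- **Carriers and bystanders:** All carriers look flat in the latched tray. The bottle, jar and slide box are where they were.

**Disagreements**
- **Start angle:** It measured about -22.5°, halfway between two rests instead of on one, and I did not explain it.
- **Force spike:** The force reading jumped to about 38 N at the end of the fast move away from the handle, then returned to near zero. I put it down to the motion, and the later pictures show nothing displaced.

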